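# Clamp turned furniture feet into the drilling jig

## Task

Get the turned wooden feet ready for drilling: stand every foot from the cork board upright in a V of the jig, against the fence, with its black notch facing the red mark in front of it. Hold each foot there with a red spring clamp from the blue rack rail, straddling fence and foot so that it squeezes the two together; leave the clamps you do not need clipped on the rail, and do not disturb the glue bottle, hammer or screwdriver.

Things in the scene. Friction and masses are not known exactly. Their poses are not given: they have to be found in the camera images.
- jig: Fixed plywood jig, 100 x 380 x 12 mm, with a thin wooden fence (8 mm thick, 380 mm long, top 62 mm above the table) at jig x -24 to -16 mm. Origin on the table under it; y along the fence, x square to it, out of its working side towards the red marks. On that side, at y = -120, 0, 120 mm, two dark cleats 14 mm high form a V that locates a foot (1.5 mm play).
- station1 (a point): Station 1 of the jig: point on the top of the base board (12 mm above the table) where the centre of a foot's underside belongs; a 32 mm foot there just touches the fence, whose near face is 16 mm behind (jig -x).
- station2 (a point): Station 2 of the jig: point on the top of the base board (12 mm above the table) where the centre of a foot's underside belongs; a 32 mm foot there just touches the fence, whose near face is 16 mm behind (jig -x).
- station3 (a point): Station 3 of the jig: point on the top of the base board (12 mm above the table) where the centre of a foot's underside belongs; a 32 mm foot there just touches the fence, whose near face is 16 mm behind (jig -x).
- mark1 (a point): Middle of the red painted line (30 x 7 mm) on the base board in front of station 1, 34 mm from it along jig +x.
- mark2 (a point): Middle of the red painted line (30 x 7 mm) on the base board in front of station 2, 34 mm from it along jig +x.
- mark3 (a point): Middle of the red painted line (30 x 7 mm) on the base board in front of station 3, 34 mm from it along jig +x.
- rack: Fixed clamp rack: dark base 100 x 220 x 12 mm with a blue rail 30 mm thick (along rack x), 220 mm long (along rack y), top 82 mm above the table. Origin on the table under its centre. The spring clamps start clipped on this rail, 65 mm apart, handles up.
- board: Fixed cork board 150 (x) x 250 (y) x 3 mm on which the feet stand at the start; origin under its centre.
- foot1: Turned wooden furniture foot 1: upright cylinder 32 mm diameter, 60 mm tall, about 120 g, pale wood with a dark ring and a heavy 14 mm brass ferrule at the bottom. Origin at the centre of its underside, z up its axis, x towards its black notch. May be absent.
- foot2: Turned wooden furniture foot 2: upright cylinder 32 mm diameter, 60 mm tall, about 120 g, pale wood with a dark ring and a heavy 14 mm brass ferrule at the bottom. Origin at the centre of its underside, z up its axis, x towards its black notch. May be absent.
- foot3: Turned wooden furniture foot 3: upright cylinder 32 mm diameter, 60 mm tall, about 120 g, pale wood with a dark ring and a heavy 14 mm brass ferrule at the bottom. Origin at the centre of its underside, z up its axis, x towards its black notch. May be absent.
- notch1 (a point): The black notch of foot 1: 7 mm wide stripe on the top's edge and 20 mm down the side; this point is on the rim of the top, 16 mm from the axis along foot x, 60 mm up.
- notch2 (a point): The black notch of foot 2: 7 mm wide stripe on the top's edge and 20 mm down the side; this point is on the rim of the top, 16 mm from the axis along foot x, 60 mm up.
- notch3 (a point): The black notch of foot 3: 7 mm wide stripe on the top's edge and 20 mm down the side; this point is on the rim of the top, 16 mm from the axis along foot x, 60 mm up.
- clamp1: Red spring clamp 1, 120 mm tall, 120 g: two sprung levers on a steel pivot pin. Origin at the pivot, z up to the handles, x the line along which jaws and handles move, y along the pin. The jaws point down; their round rubber tips (18 mm wide along y) lie about 55 mm below the pivot and grip with about 8 N. Held open, it clears stock that reaches up to 20 mm below the pivot.
- clamp1_grip (a point): Midway between the handles of clamp 1, 48 mm above its pivot, centre of two upright black plates (17 mm wide along y, 26 mm tall) that are squeezed together along x, with about 11 N, to open the jaws. Width over the plates: about 54 mm on the 30 mm rail, 43 mm on 40 mm of stock (fence and foot), 29 to 30 mm with the jaws open to about 53 mm.
- clamp2: Red spring clamp 2, 120 mm tall, 120 g: two sprung levers on a steel pivot pin. Origin at the pivot, z up to the handles, x the line along which jaws and handles move, y along the pin. The jaws point down; their round rubber tips (18 mm wide along y) lie about 55 mm below the pivot and grip with about 8 N. Held open, it clears stock that reaches up to 20 mm below the pivot.
- clamp2_grip (a point): Midway between the handles of clamp 2, 48 mm above its pivot, centre of two upright black plates (17 mm wide along y, 26 mm tall) that are squeezed together along x, with about 11 N, to open the jaws. Width over the plates: about 54 mm on the 30 mm rail, 43 mm on 40 mm of stock (fence and foot), 29 to 30 mm with the jaws open to about 53 mm.
- clamp3: Red spring clamp 3, 120 mm tall, 120 g: two sprung levers on a steel pivot pin. Origin at the pivot, z up to the handles, x the line along which jaws and handles move, y along the pin. The jaws point down; their round rubber tips (18 mm wide along y) lie about 55 mm below the pivot and grip with about 8 N. Held open, it clears stock that reaches up to 20 mm below the pivot.
- clamp3_grip (a point): Midway between the handles of clamp 3, 48 mm above its pivot, centre of two upright black plates (17 mm wide along y, 26 mm tall) that are squeezed together along x, with about 11 N, to open the jaws. Width over the plates: about 54 mm on the 30 mm rail, 43 mm on 40 mm of stock (fence and foot), 29 to 30 mm with the jaws open to about 53 mm.
- glue: White glue bottle 48 mm diameter, 110 mm tall, standing; a bystander. Origin at its underside.
- hammer: Hammer lying on the bench; a bystander.
- screwdriver: Screwdriver lying on the bench; a bystander.
Mind the look-alikes: they are no part of the job. What is shaped like the clamp3 but orange or purple is not meant. Leave any yellow look-alike of the clamp1 alone.

How it is judged:
By the outcome, as a careful person would: the job done as asked, in the order asked, and still so for the second after the job is handed in, with the robot touching nothing.
Of foot1, foot2, foot3 only 2 to 3 are there at a start; the rules pass over those that are not, and their reading is None.
At some moment in a run one of foot1, foot2, foot3 may be knocked a few centimetres aside while the robot is not near it.
It also fails if it takes over 210 s, if anything falls off the work surface, if the arm or the gripper's body presses on something with over 40 N, if the wrist force passes 120 N, or if a joint passes its speed limit or range.

## Robot

A 7-joint arm with a two-finger parallel gripper is mounted at the origin on the work surface. World frame = base frame: x ahead of the robot, y to its left, z up, the work surface at z = 0. Lengths are in m, angles in degrees, forces in N, time in s.
With the tool pointing down it reaches from about 0.425 to 0.875 m from the base axis. Payload 8.4 kg.
Tool frame: the origin (TCP) lies at the centre of the arm's flange, where the gripper is bolted on; the fingertips stand 182 mm ahead of it and the grasp point (between the pads) lies 164 mm ahead of it (r.finger_overhang is the distance from the TCP to the fingertips, in m); z points along the fingers, y is the line along which they close (so a half turn about z gives the same grasp; the last joint's range is limited). The gripper opens to 87 mm and grips with 3 to 60 N. Pads are 19 mm wide; open, the fingers measure 117 mm over their backs; the gripper's body (75 mm by 190 mm) begins 51 mm behind the grasp point.
Start: joints at [57.399, 19.091, 2.286, 83.961, -0.768, 76.965, -3.352], TCP at [0.294, -0.58, 0.405] pointing down, gripper open.
Joint ranges: [-147.57, 147.57], [-21.85, 119.76], [-74.77, 79.35], [14.55, 137.4], [-85.83, 265.84], [4.83, 119.75], [-152.11, 152.11]. Speed limits (degrees/s): [127.2, 127.2, 159.86, 159.86, 180, 180, 180].

## Interface

Orientations are given as a 3x3 rotation matrix whose columns are the frame's x, y, z axes.
In Python, from cell import sense, optics, r gives the robot as it stands. The module is installed in compiled form; this text tells all that it offers.
- The arm moves only by the tool servo_tool, never from a script. Its argument "deltas" is a list of rows, each an object of numbers: "ax", "ay", "az": the turn, a rotation vector about the tool's x, y, z in units of 5 degrees (1.0 is 5 degrees); "x", "y", "z": the shift along the tool's x, y, z in units of 50 mm (1.0 is 50 mm); "grip": the finger opening in mm, from 0 to 87. In form: [{"ax": .., "ay": .., "az": .., "x": .., "y": .., "z": .., "grip": ..}, ...]. A call has exactly 5 rows; each row shifts and turns the commanded pose from where the row before left it, along the tool's axes as they then stand; what a row does not reach is not made up. A row lasts 1/8 s, in which the tool goes at most 62.5 mm and 10.7 degrees, less where a joint would pass 70% of its speed; a pose out of reach is approached as far as the arm can. A call is refused whole if a number of a shift passes 1 or a number of a turn 1, either way. A call with a gripper value outside its range is refused whole. The fingers move at their own pace and stop on an object; the grip force is fixed at half the most. Time passes only in rows, so rows that do not move let the fingers close, or fill a call up. It gives the time, the measured TCP pose, the force, the opening and the grip force at its end, in the units of the state.
- sense(): the state, without advancing time (a new reading comes with each control period).
- optics.grab_frame(name): name is "scene" or "top" or "wrist"; returns a dict with "img" (400x640x3 uint8, red, green, blue), "fx", "fy", "cx", "cy" (pixels), "xyz" and "rotation" of the camera in the world. Camera axes: x right, y down, z forward; pixel columns grow to the right and rows downward; lengths in m; the calibration is good to about 2 mm. The wrist camera is an equidistant fisheye: a pixel r from the principal point sees the ray r / f radians off the axis. A picture is of the moment at which its call begins. There is no depth.
- r.job_done(): hands the job in; it is judged then, once.
The state is a dict: "time_s": time; "joint_positions": joint angles; "qd": joint speeds; "joint_efforts": joint torques, N m; "tool_pos": TCP position; "tool_rot": TCP orientation; "ft_force": force on the tool from outside, world axes, zero at the start; "ft_torque": the same for the moment, N m; "width": finger opening in m; "grasp_force": force on a finger pad.
Only numpy, scipy, OpenCV 4.12 (cv2) and the standard library are available. Lean on these libraries where they do the work, as an engineer would, in place of code of your own. Each camera call takes 0.05 s, during which the arm holds its last target. There are 200 camera calls.

## Working session

There is one attempt and no reset: what is moved stays moved. The work goes in short steps, Python scripts to look and compute and a tool call to move; the robot and the scene stay as the last step left them, time stands still between calls to the robot, and variables do not carry over. Pictures are saved under pics/ and viewed, at most 14 in all, crops included, and the job is handed in when it is done.

Besides the shell and the picture viewer there is one more tool, called after "Request:" as name([rows], argument=value, ...), one row to a line, values as JSON. servo_tool: Moves the arm, as the interface text tells. Its arguments: {"type":"object","properties":{"deltas":{"type":"array","items":{"type":"object","properties":{"ax":{"type":"number"},"ay":{"type":"number"},"az":{"type":"number"},"x":{"type":"number"},"y":{"type":"number"},"z":{"type":"number"},"grip":{"type":"number"}}}}},"required":["deltas"]}

```bash
mkdir -p pics; cat > h.py <<'E'
import numpy as np, cv2
from cell import sense, optics, r
def grab(n,save=None):
    f=optics.grab_frame(n)
    if save: cv2.imwrite('pics/'+save,f['img'][:,:,::-1])
    return f
def ray(f,u,v,fish=False):
    x=(u-f['cx'])/f['fx'];y=(v-f['cy'])/f['fy']
    if fish:
        t=np.hypot(x,y); s=np.sin(t)/t if t>1e-9 else 1.; d=np.array([x*s,y*s,np.cos(t)])
    else: d=np.array([x,y,1.])
    return np.array(f['xyz']),np.array(f['rotation'])@(d/np.linalg.norm(d))
def onz(f,u,v,z,fish=False):
    o,d=ray(f,u,v,fish); return o+d*(z-o[2])/d[2]
def cross(r1,r2):
    A=[];b=[]
    for o,d in (r1,r2):
        P=np.eye(3)-np.outer(d,d);A.append(P);b.append(P@o)
    p=np.linalg.lstsq(np.vstack(A),np.hstack(b),rcond=None)[0]
    return p,[np.linalg.norm(P@(p-o)) for P,(o,d) in zip(A,(r1,r2))]
def proj(f,p,fish=False):
    c=np.array(f['rotation']).T@(np.array(p)-np.array(f['xyz']))
    if fish:
        t=np.arctan2(np.hypot(c[0],c[1]),c[2]);n=np.hypot(c[0],c[1]);k=t/n
        return f['cx']+f['fx']*c[0]*k,f['cy']+f['fy']*c[1]*k
    return f['cx']+f['fx']*c[0]/c[2],f['cy']+f['fy']*c[1]/c[2]
def st():
    s=sense();print(round(s['time_s'],2),np.round(s['tool_pos'],4),np.round(s['tool_rot'],3).tolist(),'F',np.round(s['ft_force'],1),'w',round(s['width'],4),s['grasp_force'])
    return s
E
python3 - <<'E'
from h import *
st()
for n in('scene','top','wrist'):
    f=grab(n,n+'0.png');print(n,f['fx'],f['cx'],f['cy'],np.round(f['xyz'],3),np.round(f['rotation'],3).tolist())
E
```

```text
0.0 [ 0.2942 -0.5794  0.4039] [[0.892, 0.453, -0.001], [0.453, -0.892, 0.001], [-0.0, -0.002, -1.0]] F [-0.2  0.2  0.2] w 0.0868 0.0
scene 438.0346586764108 314.97854618007165 197.71656905649647 [ 1.264 -0.425  1.137] [[0.509, 0.667, -0.543], [0.861, -0.399, 0.317], [-0.005, -0.629, -0.778]]
top 504.7117368552303 315.26980329119147 205.59825218855045 [ 0.281 -0.031  1.706] [[0.019, -0.988, 0.15], [-1.0, -0.019, 0.005], [-0.002, -0.15, -0.989]]
wrist 309.70691628693146 315.4952498226488 195.47636278766038 [ 0.367 -0.542  0.383] [[0.453, -0.851, -0.266], [-0.892, -0.433, -0.132], [-0.003, 0.297, -0.955]]
```

View pics/top0.png

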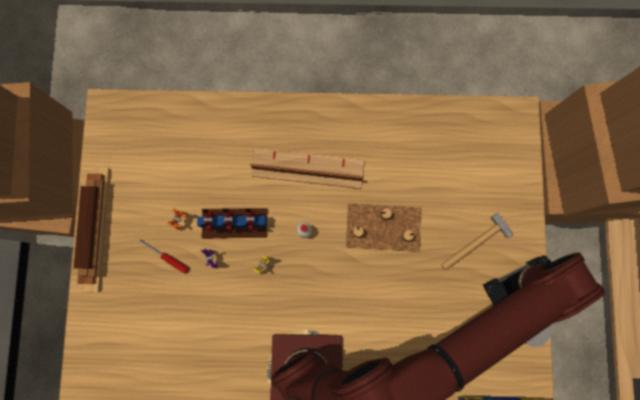

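View pics/scene0.png

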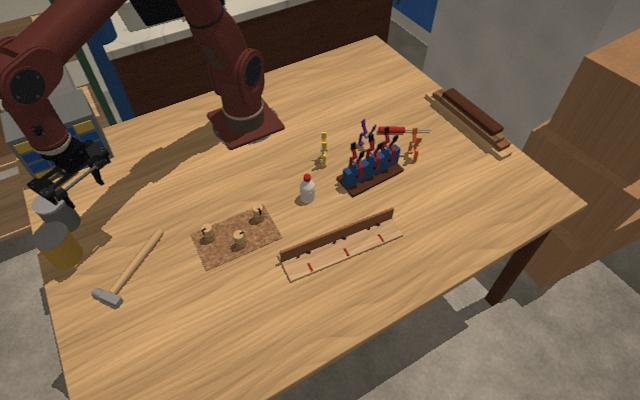

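```bash
python3 - <<'E'
from h import *
f=grab('top');g=grab('scene')
a=cv2.resize(f['img'][140:280,160:440],None,fx=2.8,fy=2.8,interpolation=cv2.INTER_CUBIC)
cv2.imwrite('pics/topc.png',a[:,:,::-1])
b=cv2.resize(g['img'][110:285,180:440],None,fx=3,fy=3,interpolation=cv2.INTER_CUBIC)
cv2.imwrite('pics/scenec.png',b[:,:,::-1])
for n,u,v,z in [('foot',387,213,.063),('foot',359,232,.063),('foot',409,235,.063),('mark',274,155,.012),('mark',309,159,.012),('mark',344,163,.012),('rackL',202,223,.082),('rackR',267,222,.082),('glue',304,230,.11)]:
    print(n,np.round(onz(f,u,v,z),3))
E
```

```text
foot [ 0.511 -0.258  0.063]
foot [ 0.447 -0.167  0.063]
foot [ 0.44  -0.33   0.063]
mark [0.713 0.124 0.012]
mark [0.701 0.003 0.012]
mark [ 0.689 -0.118  0.012]
rackL [0.464 0.343 0.082]
rackR [0.472 0.133 0.082]
glue [0.445 0.012 0.11 ]
```

View pics/topc.png

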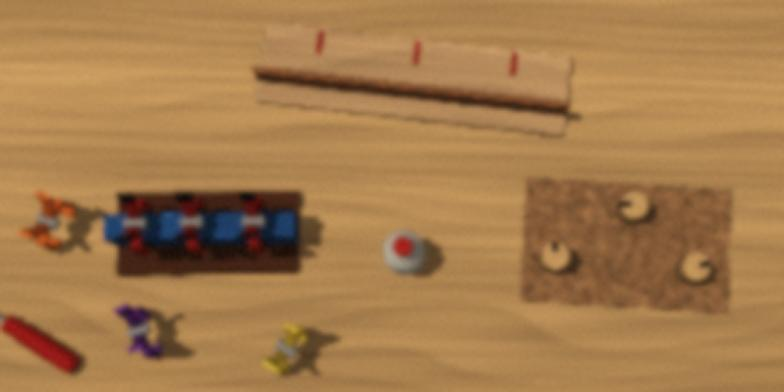

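View pics/scenec.png

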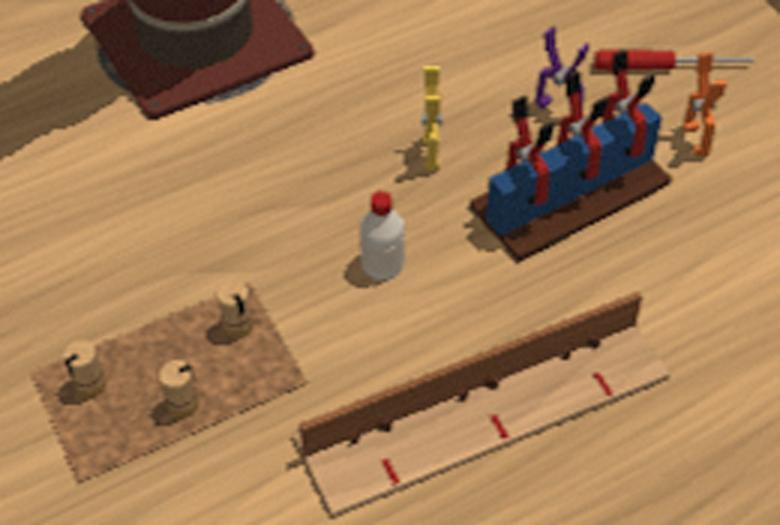

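Targets: the three red clamps (black handle plates) on the blue rail, at topc (135,225), (192,222), (254,222). The lookalikes stand off the rail: orange (50,222), purple (138,330) and yellow (287,350). There are three feet at topc (635,207), (558,257) and (698,267). The jig is at (415,80), and all its marks are visible.

I'll move over the board first.

Request:
servo_tool([
  {"x": 0.6, "y": -0.42, "grip": 87},
  {"x": 0.6, "y": -0.42},
  {"x": 0.6, "y": -0.42},
  {"x": 0.6, "y": -0.42},
  {"x": 0.6, "y": -0.42},
])

```text
$.deltas[0]: bad value
```

Request:
servo_tool([
  {"x": 0.6, "y": -0.42},
  {"x": 0.6, "y": -0.42},
  {"x": 0.6, "y": -0.42},
  {"x": 0.6, "y": -0.42},
  {},
])

```text
$.deltas[0]: bad value
```

```bash
python3 - <<'E'
from h import *
import pickle
st()
f=grab('wrist','w1.png');pickle.dump(f,open('w1.pkl','wb'))
E
```

```text
0.25 [ 0.2942 -0.5795  0.4043] [[0.892, 0.453, -0.0], [0.453, -0.892, 0.001], [-0.0, -0.001, -1.0]] F [ 0.1  0.  -0.9] w 0.087 0.0
```

Request:
servo_tool([
  {"z": 0.4},
  {"z": 0.5},
  {"z": 0.4},
  {},
  {},
])

```text
$.deltas[0]: bad value
```

```bash
python3 - <<'E'
from h import *
import pickle
st()
f=grab('wrist','w2.png');pickle.dump(f,open('w2.pkl','wb'))
a=cv2.imread('pics/w1.png');b=cv2.imread('pics/w2.png')
cv2.imwrite('pics/w12.png',cv2.resize(np.vstack([a[60:360],b[60:360]]),(640,600)))
E
```

```text
0.3 [ 0.2942 -0.5795  0.4044] [[0.892, 0.453, -0.0], [0.453, -0.892, 0.001], [-0.0, -0.001, -1.0]] F [-0.3  0.6 -0.5] w 0.0867 0.0
```

View pics/w12.png

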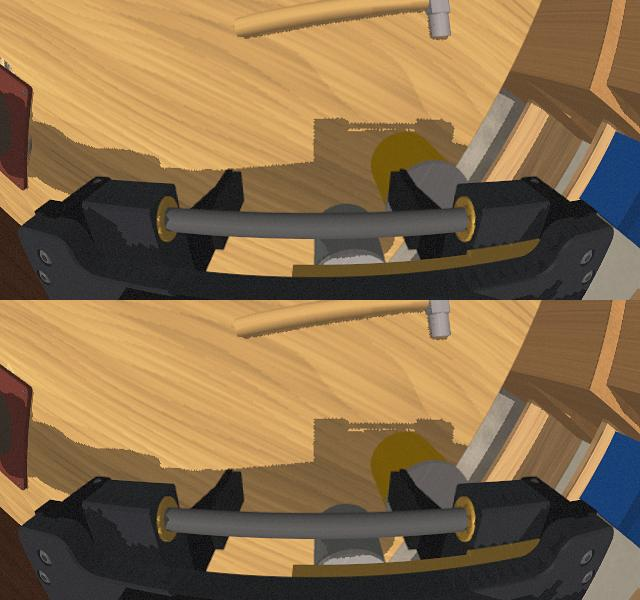

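The wrist view shows only bench, hammer and gripper, because the move calls were refused: every field has to be given. I'll retry with full rows.

Request:
servo_tool([
  {"ax": 0, "ay": 0, "az": 0, "x": 0.49, "y": -0.48, "z": 0, "grip": 87},
  {"ax": 0, "ay": 0, "az": 0, "x": 0.49, "y": -0.48, "z": 0, "grip": 87},
  {"ax": 0, "ay": 0, "az": 0, "x": 0.49, "y": -0.48, "z": 0, "grip": 87},
  {"ax": 0, "ay": 0, "az": 0, "x": 0.49, "y": -0.48, "z": 0, "grip": 87},
  {"ax": 0, "ay": 0, "az": 0, "x": 0.49, "y": -0.48, "z": 0, "grip": 87},
])

```text
time_s: 0.98
tool_pos: [0.3494, -0.416, 0.4048]
tool_rot: [[0.892, 0.453, 0.0], [0.453, -0.892, -0.0], [0.0, 0.0, -1.0]]
ft_force: [0.4, 0.2, -0.6]
width: 0.0868
grasp_force: 0.0
```

Request:
servo_tool([
  {"ax": 0, "ay": 0, "az": 0, "x": 0.49, "y": -0.48, "z": 0, "grip": 87},
  {"ax": 0, "ay": 0, "az": 0, "x": 0.49, "y": -0.48, "z": 0, "grip": 87},
  {"ax": 0, "ay": 0, "az": 0, "x": 0.49, "y": -0.48, "z": 0, "grip": 87},
  {"ax": 0, "ay": 0, "az": 0, "x": 0.49, "y": -0.48, "z": 0, "grip": 87},
  {"ax": 0, "ay": 0, "az": 0, "x": 0, "y": 0, "z": 0, "grip": 87},
])

```text
time_s: 1.6
tool_pos: [0.3941, -0.2847, 0.4051]
tool_rot: [[0.89, 0.457, 0.001], [0.457, -0.89, 0.0], [0.001, 0.0, -1.0]]
ft_force: [0.3, -0.5, -0.3]
width: 0.0869
grasp_force: 0.0
```

```bash
python3 - <<'E'
from h import *
import pickle
st()
f=grab('wrist','w1.png');pickle.dump(f,open('w1.pkl','wb'))
E
```

```text
1.6 [ 0.3941 -0.2847  0.4051] [[0.89, 0.457, 0.001], [0.457, -0.89, 0.0], [0.001, 0.0, -1.0]] F [ 0.3 -0.5 -0.3] w 0.0869 0.0
```

Request:
servo_tool([
  {"ax": 0, "ay": 0, "az": 0, "x": -0.4, "y": -0.4, "z": 0.4, "grip": 87},
  {"ax": 0, "ay": 0, "az": 0, "x": -0.4, "y": -0.4, "z": 0.4, "grip": 87},
  {"ax": 0, "ay": 0, "az": 0, "x": 0, "y": -0.4, "z": 0.4, "grip": 87},
  {"ax": 0, "ay": 0, "az": 0, "x": 0, "y": 0, "z": 0, "grip": 87},
  {"ax": 0, "ay": 0, "az": 0, "x": 0, "y": 0, "z": 0, "grip": 87},
])

```text
time_s: 2.28
tool_pos: [0.3306, -0.2528, 0.3456]
tool_rot: [[0.892, 0.452, 0.001], [0.452, -0.892, -0.001], [0.001, 0.001, -1.0]]
ft_force: [-0.3, 0.3, -0.2]
width: 0.0868
grasp_force: 0.0
```

```bash
python3 - <<'E'
from h import *
import pickle
st()
f=grab('wrist','w2.png');pickle.dump(f,open('w2.pkl','wb'))
a=cv2.imread('pics/w1.png');b=cv2.imread('pics/w2.png')
cv2.imwrite('pics/w12b.png',np.vstack([a[0:300],b[0:300]]))
E
```

```text
2.27 [ 0.3306 -0.2528  0.3456] [[0.892, 0.452, 0.001], [0.452, -0.892, -0.001], [0.001, 0.001, -1.0]] F [-0.3  0.3 -0.2] w 0.0868 0.0
```

View pics/w12b.png

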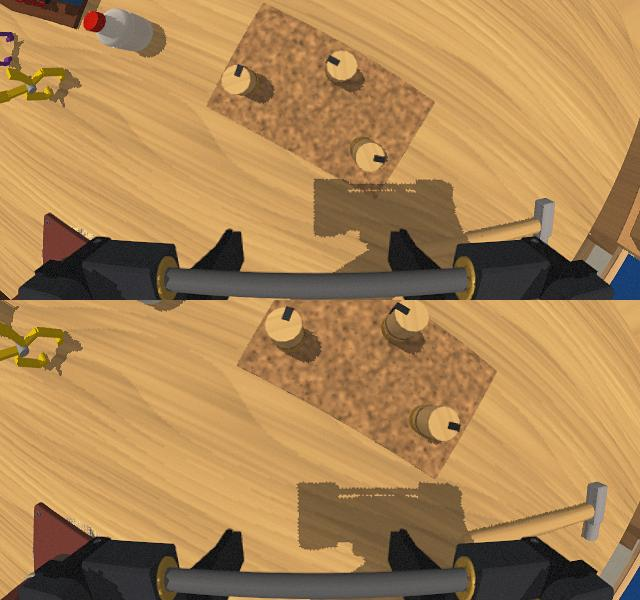

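Three sharp feet. In w1 the tops are at A (342,65), B (236,80) and C (370,156), with black notches at (331,60), (239,70) and (380,159). Next I'll fit the top discs in both views.

```bash
cat >> h.py <<'E'
def disc(f,u,v,R=26):
    """pale top disc nearest (u,v): centre px, notch centroid px"""
    im=f['img'].astype(np.float32); H,W=im.shape[:2]
    x0,y0=max(0,int(u-R)),max(0,int(v-R)); p=im[y0:int(v+R),x0:int(u+R)]
    c=np.median(im[max(0,int(v)-3):int(v)+4,int(u)-3:int(u)+4].reshape(-1,3),0)
    dark=(p.max(2)<60).astype(np.uint8)
    m=(np.abs(p-c).max(2)<28).astype(np.uint8)
    n,l,s,_=cv2.connectedComponentsWithStats(m); k=l[int(v)-y0,int(u)-x0]
    m=(l==k).astype(np.uint8)
    m=cv2.morphologyEx(m,cv2.MORPH_OPEN,np.ones((3,3),np.uint8))
    cn=max(cv2.findContours(m,cv2.RETR_EXTERNAL,cv2.CHAIN_APPROX_NONE)[0],key=cv2.contourArea)
    e=cv2.fitEllipse(cv2.convexHull(cn))
    ys,xs=np.nonzero(dark&(cv2.dilate(m,np.ones((7,7),np.uint8))))
    nt=(xs.mean()+x0,ys.mean()+y0) if len(xs) else None
    return (e[0][0]+x0,e[0][1]+y0),e[1],nt,len(xs)
E
python3 - <<'E'
from h import *
import pickle
f1=pickle.load(open('w1.pkl','rb'));f2=pickle.load(open('w2.pkl','rb'))
for n,a,b in [('A',(345,68),(413,19)),('B',(234,84),(282,33)),('C',(366,155),(437,121))]:
    d1=disc(f1,*a);d2=disc(f2,*b)
    p,e=cross(ray(f1,*d1[0],True),ray(f2,*d2[0],True))
    out=[]
    for f,d in((f1,d1),(f2,d2)):
        c=onz(f,*d[0],p[2],True);q=onz(f,*d[2],p[2],True)-c
        out.append((np.round(c[:2],4).tolist(),np.round(d[1],1).tolist(),round(np.degrees(np.arctan2(q[1],q[0])),1),round(np.hypot(*q[:2])*1e3,1)))
    print(n,np.round(p,4),np.round(e,4),out)
E
```

```text
A [ 0.5121 -0.2529  0.071 ] [0.0012 0.0012] [([0.5126, -0.2518], [29.2, 29.5], np.float64(89.2), np.float64(9.5)), ([0.5115, -0.254], [30.7, 44.9], np.float64(96.3), np.float64(13.1))]
B [ 0.4522 -0.1575  0.0742] [0.0053 0.0053] [([0.4541, -0.1524], [31.9, 49.4], np.float64(-50.2), np.float64(12.4)), ([0.45, -0.1625], [33.5, 36.7], np.float64(6.1), np.float64(9.7))]
C [ 0.4423 -0.3233  0.0626] [0. 0.] [([0.4423, -0.3233], [27.7, 28.9], np.float64(-73.8), np.float64(10.5)), ([0.4424, -0.3233], [30.3, 34.0], np.float64(-74.0), np.float64(9.8))]
```

```bash
cat >> h.py <<'E'
def plan(x,y,z,yaw=None):
    "tool-frame shift (units, to be made before the turn) and az units"
    s=sense();R=np.array(s['tool_rot']);d=R.T@(np.array([x,y,z])-s['tool_pos'])/.05
    y0=np.degrees(np.arctan2(R[1,0],R[0,0]))
    t='' if yaw is None else 'az %.2f'%(-((yaw-y0+180)%360-180)/5)
    print('shift',np.round(d,2),t,'yaw0 %.1f'%y0,'tilt',np.round(R[2,:2],3))
E
python3 -c "
from h import *
plan(.4423,-.3233,.3456,106)"
```

```text
shift [1.35 2.27 0.01] az -15.83 yaw0 26.9 tilt [0.001 0.001]
```

Request:
servo_tool([
  {"ax": 0, "ay": 0, "az": -1, "x": 0, "y": 0, "z": 0, "grip": 87},
  {"ax": 0, "ay": 0, "az": -1, "x": 0, "y": 0, "z": 0, "grip": 87},
  {"ax": 0, "ay": 0, "az": -1, "x": 0, "y": 0, "z": 0, "grip": 87},
  {"ax": 0, "ay": 0, "az": -1, "x": 0, "y": 0, "z": 0, "grip": 87},
  {"ax": 0, "ay": 0, "az": -1, "x": 0, "y": 0, "z": 0, "grip": 87},
])

```text
time_s: 2.95
tool_pos: [0.3308, -0.2525, 0.3455]
tool_rot: [[0.615, 0.789, 0.001], [0.789, -0.615, -0.001], [0.0, 0.001, -1.0]]
ft_force: [0.5, -0.0, -0.1]
width: 0.0867
grasp_force: 0.0
```

Request:
servo_tool([
  {"ax": 0, "ay": 0, "az": -1, "x": 0, "y": 0, "z": 0, "grip": 87},
  {"ax": 0, "ay": 0, "az": -1, "x": 0, "y": 0, "z": 0, "grip": 87},
  {"ax": 0, "ay": 0, "az": -1, "x": 0, "y": 0, "z": 0, "grip": 87},
  {"ax": 0, "ay": 0, "az": -1, "x": 0, "y": 0, "z": 0, "grip": 87},
  {"ax": 0, "ay": 0, "az": -1, "x": 0, "y": 0, "z": 0, "grip": 87},
])

```text
time_s: 3.58
tool_pos: [0.3308, -0.2525, 0.3455]
tool_rot: [[0.224, 0.975, 0.001], [0.975, -0.224, -0.001], [-0.0, 0.001, -1.0]]
ft_force: [0.0, 0.9, 0.0]
width: 0.0874
grasp_force: 0.0
```

Request:
servo_tool([
  {"ax": 0, "ay": 0, "az": -1, "x": 0, "y": 0, "z": 0, "grip": 87},
  {"ax": 0, "ay": 0, "az": -1, "x": 0, "y": 0, "z": 0, "grip": 87},
  {"ax": 0, "ay": 0, "az": -1, "x": 0, "y": 0, "z": 0, "grip": 87},
  {"ax": 0, "ay": 0, "az": -1, "x": 0, "y": 0, "z": 0, "grip": 87},
  {"ax": 0, "ay": 0, "az": -1, "x": 0, "y": 0, "z": 0, "grip": 87},
])

```text
time_s: 4.2
tool_pos: [0.3308, -0.2526, 0.3455]
tool_rot: [[-0.209, 0.978, 0.001], [0.978, 0.209, -0.001], [-0.001, 0.001, -1.0]]
ft_force: [-0.0, 0.2, -0.7]
width: 0.0871
grasp_force: 0.0
```

```bash
python3 -c "
from h import *
st();plan(.4423,-.3233,.2856,106)"
```

```text
4.2 [ 0.3308 -0.2526  0.3455] [[-0.209, 0.978, 0.001], [0.978, 0.209, -0.001], [-0.001, 0.001, -1.0]] F [-0.   0.2 -0.7] w 0.0871 0.0
shift [-1.85  1.88  1.2 ] az -0.79 yaw0 102.1 tilt [-0.001  0.001]
```

Request:
servo_tool([
  {"ax": 0, "ay": 0, "az": 0, "x": -0.62, "y": 0.63, "z": 0.2, "grip": 87},
  {"ax": 0, "ay": 0, "az": 0, "x": -0.62, "y": 0.63, "z": 0.2, "grip": 87},
  {"ax": 0, "ay": 0, "az": 0, "x": -0.62, "y": 0.63, "z": 0.2, "grip": 87},
  {"ax": 0, "ay": 0, "az": -0.8, "x": 0, "y": 0, "z": 0, "grip": 87},
  {"ax": 0, "ay": 0, "az": 0, "x": 0, "y": 0, "z": 0, "grip": 87},
])

```text
time_s: 4.82
tool_pos: [0.4425, -0.324, 0.3146]
tool_rot: [[-0.274, 0.962, -0.0], [0.962, 0.274, 0.0], [0.0, -0.0, -1.0]]
ft_force: [-0.6, -0.4, -0.0]
width: 0.0869
grasp_force: 0.0
```

```bash
python3 - <<'E'
from h import *
st();plan(.4423,-.3233,.212,106)
f=grab('wrist','w3.png')
for z in(.063,): print(proj(f,(.4423,-.3233,z),True))
for p in ((.5121,-.2529,.063),(.4522,-.1575,.063)): print(proj(f,p,True))
E
```

```text
4.83 [ 0.4425 -0.324   0.3146] [[-0.274, 0.962, -0.0], [0.962, 0.274, 0.0], [0.0, -0.0, -1.0]] F [-0.6 -0.4 -0. ] w 0.0869 0.0
shift [0.01 0.   2.05] az -0.02 yaw0 105.9 tilt [ 0. -0.]
(np.float64(315.7428387048446), np.float64(207.9287771241422))
(np.float64(426.03120281889545), np.float64(148.78369603430653))
(np.float64(389.0533244543002), np.float64(8.663395130912136))
```

View pics/w3.png

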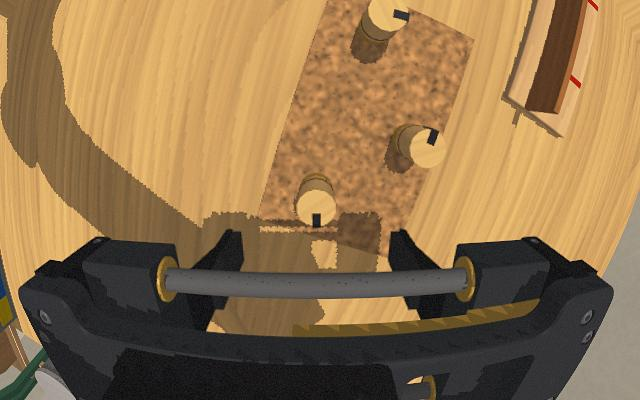

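Foot C is centred between the fingers at (316,207), with its notch straight back at (316,220). That matches the prediction, so I'll descend and grip.

Request:
servo_tool([
  {"ax": 0, "ay": 0, "az": 0, "x": 0, "y": 0, "z": 0.7, "grip": 87},
  {"ax": 0, "ay": 0, "az": 0, "x": 0, "y": 0, "z": 0.7, "grip": 87},
  {"ax": 0, "ay": 0, "az": 0, "x": 0, "y": 0, "z": 0.65, "grip": 87},
  {"ax": 0, "ay": 0, "az": 0, "x": 0, "y": 0, "z": 0, "grip": 87},
  {"ax": 0, "ay": 0, "az": 0, "x": 0, "y": 0, "z": 0, "grip": 25},
])

```text
time_s: 5.5
tool_pos: [0.4423, -0.3236, 0.2139]
tool_rot: [[-0.274, 0.962, 0.002], [0.962, 0.274, -0.001], [-0.001, 0.001, -1.0]]
ft_force: [0.2, -0.8, 0.7]
width: 0.0825
grasp_force: 0.0
```

Request:
servo_tool([
  {"ax": 0, "ay": 0, "az": 0, "x": 0, "y": 0, "z": 0, "grip": 25},
  {"ax": 0, "ay": 0, "az": 0, "x": 0, "y": 0, "z": 0, "grip": 25},
  {"ax": 0, "ay": 0, "az": 0, "x": 0, "y": 0, "z": 0, "grip": 25},
  {"ax": 0, "ay": 0, "az": 0, "x": 0, "y": 0, "z": 0, "grip": 25},
  {"ax": 0, "ay": 0, "az": 0, "x": 0, "y": 0, "z": 0, "grip": 25},
])

```text
time_s: 6.12
tool_pos: [0.4419, -0.3232, 0.2122]
tool_rot: [[-0.274, 0.962, -0.0], [0.962, 0.274, 0.0], [0.0, -0.0, -1.0]]
ft_force: [0.0, -0.1, 0.2]
width: 0.0349
grasp_force: 0.0
```

Request:
servo_tool([
  {"ax": 0, "ay": 0, "az": 0, "x": 0, "y": 0, "z": -0.4, "grip": 25},
  {"ax": 0, "ay": 0, "az": 0, "x": 0, "y": 0, "z": -0.8, "grip": 25},
  {"ax": 0, "ay": 0, "az": 0, "x": 0, "y": 0, "z": -0.8, "grip": 25},
  {"ax": 0, "ay": 0, "az": 0, "x": 0, "y": 0, "z": -0.6, "grip": 25},
  {"ax": 0, "ay": 0, "az": 0, "x": 0, "y": 0, "z": 0, "grip": 25},
])

```text
time_s: 6.75
tool_pos: [0.4424, -0.3236, 0.3445]
tool_rot: [[-0.274, 0.962, 0.003], [0.962, 0.274, -0.002], [-0.003, 0.003, -1.0]]
ft_force: [0.1, -0.5, -1.9]
width: 0.0313
grasp_force: 29.8
```

```bash
python3 - <<'E'
from h import *
st();plan(.53,-.18,.35,174.3)
E
```

```text
6.75 [ 0.4424 -0.3236  0.3445] [[-0.274, 0.962, 0.003], [0.962, 0.274, -0.002], [-0.003, 0.003, -1.0]] F [ 0.1 -0.5 -1.9] w 0.0313 29.842900828225538
shift [ 2.28  2.47 -0.11] az -13.68 yaw0 105.9 tilt [-0.003  0.003]
```

```bash
python3 - <<'E'
from h import *
plan(.62,-.20,.38)
E
```

```text
shift [ 1.4   4.09 -0.7 ]  yaw0 105.9 tilt [-0.003  0.003]
```

Request:
servo_tool([
  {"ax": 0, "ay": 0, "az": 0, "x": 0.28, "y": 0.82, "z": -0.14, "grip": 25},
  {"ax": 0, "ay": 0, "az": 0, "x": 0.28, "y": 0.82, "z": -0.14, "grip": 25},
  {"ax": 0, "ay": 0, "az": 0, "x": 0.28, "y": 0.82, "z": -0.14, "grip": 25},
  {"ax": 0, "ay": 0, "az": 0, "x": 0.28, "y": 0.82, "z": -0.14, "grip": 25},
  {"ax": 0, "ay": 0, "az": 0, "x": 0.28, "y": 0.82, "z": -0.14, "grip": 25},
])

```text
time_s: 7.38
tool_pos: [0.6207, -0.1988, 0.3756]
tool_rot: [[-0.274, 0.962, -0.002], [0.962, 0.274, 0.001], [0.001, -0.002, -1.0]]
ft_force: [0.2, -0.9, -1.4]
width: 0.0309
grasp_force: 29.8
```

Request:
servo_tool([
  {"ax": 0, "ay": 0, "az": 0, "x": 0, "y": 0, "z": 0, "grip": 25},
  {"ax": 0, "ay": 0, "az": 0, "x": 0, "y": 0, "z": 0, "grip": 25},
  {"ax": 0, "ay": 0, "az": 0, "x": 0, "y": 0, "z": 0, "grip": 25},
  {"ax": 0, "ay": 0, "az": 0, "x": 0, "y": 0, "z": 0, "grip": 25},
  {"ax": 0, "ay": 0, "az": 0, "x": 0, "y": 0, "z": 0, "grip": 25},
])

```text
time_s: 8.0
tool_pos: [0.6195, -0.2002, 0.3774]
tool_rot: [[-0.273, 0.962, 0.0], [0.962, 0.273, -0.0], [-0.0, 0.0, -1.0]]
ft_force: [-0.7, -0.2, -1.7]
width: 0.0316
grasp_force: 29.9
```

```bash
python3 - <<'E'
from h import *
import pickle
st()
f=grab('wrist','w4.png');pickle.dump(f,open('w4.pkl','wb'))
E
```

```text
8.0 [ 0.6195 -0.2002  0.3774] [[-0.273, 0.962, 0.0], [0.962, 0.273, -0.0], [-0.0, 0.0, -1.0]] F [-0.7 -0.2 -1.7] w 0.0316 29.853478023433127
```

Request:
servo_tool([
  {"ax": 0, "ay": 0, "az": 0, "x": 0.8, "y": 0.2, "z": 0, "grip": 25},
  {"ax": 0, "ay": 0, "az": 0, "x": 0.8, "y": 0.2, "z": 0, "grip": 25},
  {"ax": 0, "ay": 0, "az": 0, "x": 0.8, "y": 0.2, "z": 0, "grip": 25},
  {"ax": 0, "ay": 0, "az": 0, "x": 0, "y": 0, "z": 0, "grip": 25},
  {"ax": 0, "ay": 0, "az": 0, "x": 0, "y": 0, "z": 0, "grip": 25},
])

```text
time_s: 8.68
tool_pos: [0.6158, -0.0766, 0.3774]
tool_rot: [[-0.274, 0.962, 0.0], [0.962, 0.274, -0.001], [-0.001, -0.0, -1.0]]
ft_force: [-0.2, 0.1, -1.4]
width: 0.0311
grasp_force: 29.8
```

```bash
python3 - <<'E'
from h import *
import pickle
st()
f=grab('wrist','w5.png');pickle.dump(f,open('w5.pkl','wb'))
a=cv2.imread('pics/w4.png');b=cv2.imread('pics/w5.png')
cv2.imwrite('pics/w45.png',np.vstack([a[0:300],b[0:300]]))
for k in('w4','w5'):
    f=pickle.load(open(k+'.pkl','rb'))
    im=f['img'].astype(int);m=((im[:,:,0]>110)&(im[:,:,1]<70)&(im[:,:,2]<70)).astype(np.uint8)
    n,l,s,c=cv2.connectedComponentsWithStats(m)
    for i in range(1,n):
        if s[i,4]>15: print(k,np.round(c[i],1),s[i,4],np.round(onz(f,*c[i],.012,True),4))
E
```

```text
8.68 [ 0.6158 -0.0766  0.3774] [[-0.274, 0.962, 0.0], [0.962, 0.274, -0.001], [-0.001, -0.0, -1.0]] F [-0.2  0.1 -1.4] w 0.0311 29.847549503319897
w4 [21.6 22.6] 482 [ 0.0964 -0.0744  0.012 ]
w4 [436.1  27.8] 116 [0.7039 0.0083 0.012 ]
w4 [398.8 119.2] 126 [ 0.6917 -0.111   0.012 ]
w5 [15.2 46.5] 1745 [0.0881 0.0089 0.012 ]
w5 [447.1  35.8] 117 [0.7156 0.1278 0.012 ]
w5 [165.5  50.1] 474 [0.403 0.024 0.012]
w5 [410.3 126.9] 130 [0.7038 0.0085 0.012 ]
w5 [372.  219.8] 71 [ 0.6964 -0.1109  0.012 ]
```

View pics/w45.png

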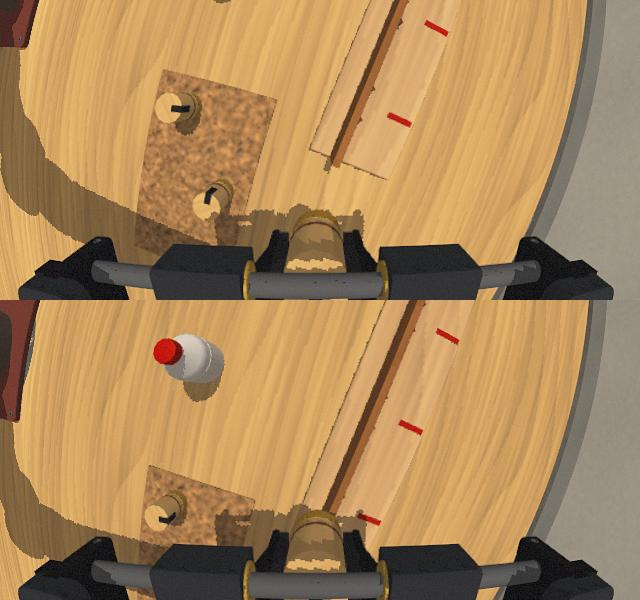

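Marks triangulate to M1 (.6917,-.1110), M2 (.7038,.0084) and M3 (.7156,.1278), 120 mm apart, so the jig yaw is -5.7°. Stations are S1 (.6579,-.1076), S2 (.670,.0118) and S3 (.6818,.1312). I'll turn the foot to yaw 174.3 and take it to S1.

Request:
servo_tool([
  {"ax": 0, "ay": 0, "az": -1, "x": 0, "y": 0, "z": 0, "grip": 25},
  {"ax": 0, "ay": 0, "az": -1, "x": 0, "y": 0, "z": 0, "grip": 25},
  {"ax": 0, "ay": 0, "az": -1, "x": 0, "y": 0, "z": 0, "grip": 25},
  {"ax": 0, "ay": 0, "az": -1, "x": 0, "y": 0, "z": 0, "grip": 25},
  {"ax": 0, "ay": 0, "az": -1, "x": 0, "y": 0, "z": 0, "grip": 25},
])

```text
time_s: 9.35
tool_pos: [0.6157, -0.0778, 0.3771]
tool_rot: [[-0.655, 0.755, -0.0], [0.755, 0.655, -0.0], [-0.0, -0.0, -1.0]]
ft_force: [-0.6, 0.2, -1.5]
width: 0.0314
grasp_force: 29.8
```

Request:
servo_tool([
  {"ax": 0, "ay": 0, "az": -1, "x": 0, "y": 0, "z": 0, "grip": 25},
  {"ax": 0, "ay": 0, "az": -1, "x": 0, "y": 0, "z": 0, "grip": 25},
  {"ax": 0, "ay": 0, "az": -1, "x": 0, "y": 0, "z": 0, "grip": 25},
  {"ax": 0, "ay": 0, "az": -1, "x": 0, "y": 0, "z": 0, "grip": 25},
  {"ax": 0, "ay": 0, "az": -1, "x": 0, "y": 0, "z": 0, "grip": 25},
])

```text
time_s: 9.98
tool_pos: [0.6158, -0.0778, 0.3771]
tool_rot: [[-0.913, 0.408, -0.0], [0.408, 0.913, -0.0], [0.0, -0.0, -1.0]]
ft_force: [0.0, 0.4, -1.2]
width: 0.0313
grasp_force: 29.8
```

Request:
servo_tool([
  {"ax": 0, "ay": 0, "az": -1, "x": 0, "y": 0, "z": 0, "grip": 25},
  {"ax": 0, "ay": 0, "az": -1, "x": 0, "y": 0, "z": 0, "grip": 25},
  {"ax": 0, "ay": 0, "az": -1, "x": 0, "y": 0, "z": 0, "grip": 25},
  {"ax": 0, "ay": 0, "az": -0.7, "x": 0, "y": 0, "z": 0, "grip": 25},
  {"ax": 0, "ay": 0, "az": 0, "x": 0, "y": 0, "z": 0, "grip": 25},
])

```text
time_s: 10.6
tool_pos: [0.6157, -0.0776, 0.3771]
tool_rot: [[-0.995, 0.1, -0.0], [0.1, 0.995, -0.0], [0.0, -0.0, -1.0]]
ft_force: [-0.6, -0.5, -0.2]
width: 0.0317
grasp_force: 29.8
```

```bash
python3 - <<'E'
from h import *
st();plan(.6589,-.1077,.25,174.3)
E
```

```text
10.6 [ 0.6157 -0.0776  0.3771] [[-0.995, 0.1, -0.0], [0.1, 0.995, -0.0], [0.0, -0.0, -1.0]] F [-0.6 -0.5 -0.2] w 0.0317 29.846451811026782
shift [-0.92 -0.51  2.54] az -0.01 yaw0 174.3 tilt [ 0. -0.]
```

Request:
servo_tool([
  {"ax": 0, "ay": 0, "az": 0, "x": -0.46, "y": -0.25, "z": 0, "grip": 25},
  {"ax": 0, "ay": 0, "az": 0, "x": -0.46, "y": -0.26, "z": 0.4, "grip": 25},
  {"ax": 0, "ay": 0, "az": 0, "x": 0, "y": 0, "z": 0.9, "grip": 25},
  {"ax": 0, "ay": 0, "az": 0, "x": 0, "y": 0, "z": 0.6, "grip": 25},
  {"ax": 0, "ay": 0, "az": 0, "x": 0, "y": 0, "z": 0, "grip": 25},
])

```text
time_s: 11.22
tool_pos: [0.6581, -0.1068, 0.2795]
tool_rot: [[-0.995, 0.1, -0.005], [0.1, 0.995, 0.001], [0.005, 0.0, -1.0]]
ft_force: [0.7, -0.1, -0.5]
width: 0.0313
grasp_force: 29.8
```

```bash
python3 - <<'E'
from h import *
st();plan(.6589,-.1077,.224,174.3)
E
```

```text
11.22 [ 0.6581 -0.1068  0.2795] [[-0.995, 0.1, -0.005], [0.1, 0.995, 0.001], [0.005, 0.0, -1.0]] F [ 0.7 -0.1 -0.5] w 0.0313 29.845881745568477
shift [-0.02 -0.02  1.11] az -0.00 yaw0 174.3 tilt [0.005 0.   ]
```

Request:
servo_tool([
  {"ax": 0, "ay": 0, "az": 0, "x": 0, "y": 0, "z": 0.4, "grip": 25},
  {"ax": 0, "ay": 0, "az": 0, "x": 0, "y": 0, "z": 0.3, "grip": 25},
  {"ax": 0, "ay": 0, "az": 0, "x": 0, "y": 0, "z": 0.2, "grip": 25},
  {"ax": 0, "ay": 0, "az": 0, "x": 0, "y": 0, "z": 0.1, "grip": 25},
  {"ax": 0, "ay": 0, "az": 0, "x": 0, "y": 0, "z": 0, "grip": 25},
])

```text
time_s: 11.85
tool_pos: [0.6591, -0.1059, 0.2321]
tool_rot: [[-0.995, 0.097, -0.0], [0.097, 0.995, 0.0], [0.0, 0.0, -1.0]]
ft_force: [0.9, 0.8, -1.5]
width: 0.0315
grasp_force: 29.8
```

Request:
servo_tool([
  {"ax": 0, "ay": 0, "az": 0, "x": 0, "y": 0, "z": 0.1, "grip": 25},
  {"ax": 0, "ay": 0, "az": 0, "x": 0, "y": 0, "z": 0.06, "grip": 25},
  {"ax": 0, "ay": 0, "az": 0, "x": 0, "y": 0, "z": 0, "grip": 25},
  {"ax": 0, "ay": 0, "az": 0, "x": 0, "y": 0, "z": 0, "grip": 25},
  {"ax": 0, "ay": 0, "az": 0, "x": 0, "y": 0, "z": 0, "grip": 25},
])

```text
time_s: 12.48
tool_pos: [0.6591, -0.1059, 0.2243]
tool_rot: [[-0.995, 0.097, 0.0], [0.097, 0.995, 0.0], [-0.0, 0.0, -1.0]]
ft_force: [0.4, -0.4, -0.6]
width: 0.0314
grasp_force: 29.8
```

```bash
python3 - <<'E'
from h import *
st();plan(.6589,-.1077,.221,174.3)
E
```

```text
12.47 [ 0.6591 -0.1059  0.2243] [[-0.995, 0.097, 0.0], [0.097, 0.995, 0.0], [-0.0, 0.0, -1.0]] F [ 0.4 -0.4 -0.6] w 0.0314 29.839363679056987
shift [ 0.   -0.04  0.07] az 0.02 yaw0 174.4 tilt [-0.  0.]
```

Request:
servo_tool([
  {"ax": 0, "ay": 0, "az": 0, "x": 0, "y": -0.03, "z": 0, "grip": 25},
  {"ax": 0, "ay": 0, "az": 0, "x": 0, "y": 0, "z": 0.03, "grip": 25},
  {"ax": 0, "ay": 0, "az": 0, "x": 0, "y": 0, "z": 0.03, "grip": 25},
  {"ax": 0, "ay": 0, "az": 0, "x": 0, "y": 0, "z": 0, "grip": 25},
  {"ax": 0, "ay": 0, "az": 0, "x": 0, "y": 0, "z": 0, "grip": 25},
])

```text
time_s: 13.1
tool_pos: [0.6595, -0.1072, 0.2235]
tool_rot: [[-0.995, 0.097, 0.002], [0.097, 0.995, -0.0], [-0.002, -0.0, -1.0]]
ft_force: [-4.9, 0.6, 14.1]
width: 0.0312
grasp_force: 29.9
```

Request:
servo_tool([
  {"ax": 0, "ay": 0, "az": 0, "x": 0, "y": 0, "z": 0.02, "grip": 25},
  {"ax": 0, "ay": 0, "az": 0, "x": 0, "y": 0, "z": 0, "grip": 25},
  {"ax": 0, "ay": 0, "az": 0, "x": 0, "y": 0, "z": 0, "grip": 25},
  {"ax": 0, "ay": 0, "az": 0, "x": 0, "y": 0, "z": 0, "grip": 25},
  {"ax": 0, "ay": 0, "az": 0, "x": 0, "y": 0, "z": 0, "grip": 25},
])

```text
time_s: 13.72
tool_pos: [0.6597, -0.1072, 0.2234]
tool_rot: [[-0.995, 0.097, 0.003], [0.097, 0.995, -0.001], [-0.003, -0.0, -1.0]]
ft_force: [-7.4, 0.7, 20.4]
width: 0.0311
grasp_force: 30.0
```

Request:
servo_tool([
  {"ax": 0, "ay": 0, "az": 0, "x": 0, "y": 0, "z": -0.05, "grip": 25},
  {"ax": 0, "ay": 0, "az": 0, "x": 0.03, "y": 0, "z": 0, "grip": 25},
  {"ax": 0, "ay": 0, "az": 0, "x": 0, "y": 0, "z": 0, "grip": 25},
  {"ax": 0, "ay": 0, "az": 0, "x": 0, "y": 0, "z": 0, "grip": 25},
  {"ax": 0, "ay": 0, "az": 0, "x": 0, "y": 0, "z": 0, "grip": 25},
])

```text
time_s: 14.35
tool_pos: [0.6582, -0.1073, 0.2235]
tool_rot: [[-0.995, 0.097, 0.002], [0.097, 0.995, -0.0], [-0.002, 0.0, -1.0]]
ft_force: [3.0, -0.1, 6.3]
width: 0.0314
grasp_force: 30.0
```

Request:
servo_tool([
  {"ax": 0, "ay": 0, "az": 0, "x": 0, "y": 0, "z": 0, "grip": 60},
  {"ax": 0, "ay": 0, "az": 0, "x": 0, "y": 0, "z": 0, "grip": 60},
  {"ax": 0, "ay": 0, "az": 0, "x": 0, "y": 0, "z": 0, "grip": 60},
  {"ax": 0, "ay": 0, "az": 0, "x": 0, "y": 0, "z": 0, "grip": 60},
  {"ax": 0, "ay": 0, "az": 0, "x": 0, "y": 0, "z": 0, "grip": 60},
])

```text
time_s: 14.98
tool_pos: [0.6574, -0.1073, 0.2226]
tool_rot: [[-0.995, 0.097, -0.0], [0.097, 0.995, 0.0], [0.0, 0.0, -1.0]]
ft_force: [-0.6, 0.3, 0.1]
width: 0.0595
grasp_force: 0.0
```

Request:
servo_tool([
  {"ax": 0, "ay": 0, "az": 0, "x": 0, "y": 0, "z": -0.5, "grip": 60},
  {"ax": 0, "ay": 0, "az": 0, "x": 0, "y": 0, "z": -0.8, "grip": 60},
  {"ax": 0, "ay": 0, "az": 0, "x": 0, "y": 0, "z": -0.8, "grip": 87},
  {"ax": 0, "ay": 0, "az": 0, "x": 0, "y": 0, "z": -0.8, "grip": 87},
  {"ax": 0, "ay": 0, "az": 0, "x": 0, "y": 0, "z": 0, "grip": 87},
])

```text
time_s: 15.6
tool_pos: [0.6582, -0.1071, 0.3719]
tool_rot: [[-0.995, 0.097, 0.006], [0.097, 0.995, -0.001], [-0.006, -0.0, -1.0]]
ft_force: [0.4, 0.0, -0.6]
width: 0.0819
grasp_force: 0.0
```

```bash
python3 - <<'E'
from h import *
st()
# target for foot A view: yaw 91 above A
plan(.5121,-.2529,.35,91)
plan(.66,-.11,.42)
E
```

```text
15.6 [ 0.6582 -0.1071  0.3719] [[-0.995, 0.097, 0.006], [0.097, 0.995, -0.001], [-0.006, -0.0, -1.0]] F [ 0.4  0.  -0.6] w 0.0819 0.0
shift [ 2.63 -3.19  0.42] az 16.68 yaw0 174.4 tilt [-0.006 -0.   ]
shift [-0.05 -0.06 -0.96]  yaw0 174.4 tilt [-0.006 -0.   ]
```

Request:
servo_tool([
  {"ax": 0, "ay": 0, "az": 0, "x": 0.5, "y": -0.6, "z": 0, "grip": 87},
  {"ax": 0, "ay": 0, "az": 0, "x": 0.5, "y": -0.6, "z": 0, "grip": 87},
  {"ax": 0, "ay": 0, "az": 0, "x": 0.5, "y": -0.6, "z": 0, "grip": 87},
  {"ax": 0, "ay": 0, "az": 0, "x": 0.5, "y": -0.6, "z": 0, "grip": 87},
  {"ax": 0, "ay": 0, "az": 0, "x": 0.63, "y": -0.79, "z": 0, "grip": 87},
])

```text
time_s: 16.23
tool_pos: [0.5102, -0.2534, 0.3669]
tool_rot: [[-0.995, 0.096, -0.001], [0.096, 0.995, 0.001], [0.001, 0.001, -1.0]]
ft_force: [-0.2, -1.0, -0.4]
width: 0.0872
grasp_force: 0.0
```

Request:
servo_tool([
  {"ax": 0, "ay": 0, "az": 1, "x": 0, "y": 0, "z": 0, "grip": 87},
  {"ax": 0, "ay": 0, "az": 1, "x": 0, "y": 0, "z": 0, "grip": 87},
  {"ax": 0, "ay": 0, "az": 1, "x": 0, "y": 0, "z": 0, "grip": 87},
  {"ax": 0, "ay": 0, "az": 1, "x": 0, "y": 0, "z": 0, "grip": 87},
  {"ax": 0, "ay": 0, "az": 1, "x": 0, "y": 0, "z": 0, "grip": 87},
])

```text
time_s: 16.85
tool_pos: [0.5108, -0.2532, 0.3668]
tool_rot: [[-0.859, 0.511, -0.001], [0.511, 0.859, 0.001], [0.001, -0.0, -1.0]]
ft_force: [0.2, 0.9, 1.0]
width: 0.0871
grasp_force: 0.0
```

Request:
servo_tool([
  {"ax": 0, "ay": 0, "az": 1, "x": 0, "y": 0, "z": 0, "grip": 87},
  {"ax": 0, "ay": 0, "az": 1, "x": 0, "y": 0, "z": 0, "grip": 87},
  {"ax": 0, "ay": 0, "az": 1, "x": 0, "y": 0, "z": 0, "grip": 87},
  {"ax": 0, "ay": 0, "az": 1, "x": 0, "y": 0, "z": 0, "grip": 87},
  {"ax": 0, "ay": 0, "az": 1, "x": 0, "y": 0, "z": 0, "grip": 87},
])

```text
time_s: 17.48
tool_pos: [0.5108, -0.2532, 0.3668]
tool_rot: [[-0.563, 0.827, -0.001], [0.827, 0.563, 0.0], [0.001, -0.001, -1.0]]
ft_force: [-0.4, 1.4, -0.3]
width: 0.0867
grasp_force: 0.0
```

Request:
servo_tool([
  {"ax": 0, "ay": 0, "az": 1, "x": 0, "y": 0, "z": 0, "grip": 87},
  {"ax": 0, "ay": 0, "az": 1, "x": 0, "y": 0, "z": 0, "grip": 87},
  {"ax": 0, "ay": 0, "az": 1, "x": 0, "y": 0, "z": 0, "grip": 87},
  {"ax": 0, "ay": 0, "az": 1, "x": 0, "y": 0, "z": 0, "grip": 87},
  {"ax": 0, "ay": 0, "az": 1, "x": 0, "y": 0, "z": 0, "grip": 87},
])

```text
time_s: 18.1
tool_pos: [0.5108, -0.2532, 0.3668]
tool_rot: [[-0.161, 0.987, -0.001], [0.987, 0.161, 0.0], [0.001, -0.001, -1.0]]
ft_force: [-0.1, -0.1, -0.1]
width: 0.0872
grasp_force: 0.0
```

Request:
servo_tool([
  {"ax": 0, "ay": 0, "az": 0.85, "x": 0, "y": 0, "z": 0, "grip": 87},
  {"ax": 0, "ay": 0, "az": 0.85, "x": 0, "y": 0, "z": 0, "grip": 87},
  {"ax": 0, "ay": 0, "az": 0, "x": 0, "y": 0, "z": 0.5, "grip": 87},
  {"ax": 0, "ay": 0, "az": 0, "x": 0, "y": 0, "z": 0.5, "grip": 87},
  {"ax": 0, "ay": 0, "az": 0, "x": 0, "y": 0, "z": 0, "grip": 87},
])

```text
time_s: 18.73
tool_pos: [0.5102, -0.2529, 0.3153]
tool_rot: [[-0.016, 1.0, -0.004], [1.0, 0.016, 0.002], [0.002, -0.004, -1.0]]
ft_force: [-0.8, -0.4, -0.2]
width: 0.087
grasp_force: 0.0
```

```bash
cat > nf.py <<'E'
from h import *
import sys
# seed px list; refine by circle-fitting top disc at z .063 and stripe direction
st(); f=grab('wrist',sys.argv[1]+'.png')
x,y=map(float,sys.argv[2:4]); z=float(sys.argv[4])
u,v=proj(f,(x,y,z),True); print('px',round(u),round(v))
im=f['img']; hsv=cv2.cvtColor(im,cv2.COLOR_RGB2HSV)
# rectified patch: world plane z, 0.5mm/px, rows=+x world up, cols=-y
N=120; g=np.arange(N)-N/2
mx=np.zeros((N,N),np.float32);my=mx.copy()
for i in range(N):
    for j in range(N):
        mx[i,j],my[i,j]=proj(f,(x-g[i]*.0005,y-g[j]*.0005,z),True)
p=cv2.remap(im,mx,my,cv2.INTER_LINEAR)
cv2.imwrite('pics/%s_p.png'%sys.argv[1],cv2.resize(np.hstack([p]),(480,480))[:,:,::-1])
q=p.astype(int); c=np.percentile(q[45:75,45:75].reshape(-1,3),75,axis=0)
print('col',c)
top=((np.abs(q-c).max(2)<38)|(q.max(2)<60)).astype(np.uint8)
G=cv2.GaussianBlur(cv2.cvtColor(p,cv2.COLOR_RGB2GRAY),(0,0),1.5)
k=cv2.circle(np.zeros((69,69),np.float32),(34,34),32,1,-1);k2=cv2.circle(np.zeros((75,75),np.float32),(37,37),36,1,-1)-np.pad(cv2.circle(np.zeros((69,69),np.float32),(34,34),33,1,-1),3)
s=cv2.filter2D(top.astype(np.float32),-1,k)-cv2.filter2D(top.astype(np.float32),-1,k2)*2
_,_,_,m=cv2.minMaxLoc(s); cx,cy=m
C=np.array([x-(cy-N/2)*.0005,y-(cx-N/2)*.0005])
yy,xx=np.nonzero(q.max(2)<60); rr=np.hypot(xx-cx,yy-cy); s=(rr<31)
d=np.array([-(yy[s]-cy).mean(),-(xx[s]-cx).mean()])
print('centre',np.round(C,4),'notch yaw %.1f n=%d r=%.1fmm'%(np.degrees(np.arctan2(d[1],d[0])),s.sum(),np.hypot(*d)*.5))
E
python3 nf.py w6 .5121 -.2529 .063; python3 -c "
from h import *
plan(.5121,-.2529,.212,91)"
```

```text
18.73 [ 0.5102 -0.2529  0.3153] [[-0.016, 1.0, -0.004], [1.0, 0.016, 0.002], [0.002, -0.004, -1.0]] F [-0.8 -0.4 -0.2] w 0.087 0.0
px 320 209
col [226. 180. 108.]
centre [ 0.5141 -0.2514] notch yaw 89.3 n=248 r=9.5mm
shift [0.   0.03 2.1 ] az -0.02 yaw0 90.9 tilt [ 0.001 -0.002]
```

View pics/w6.png

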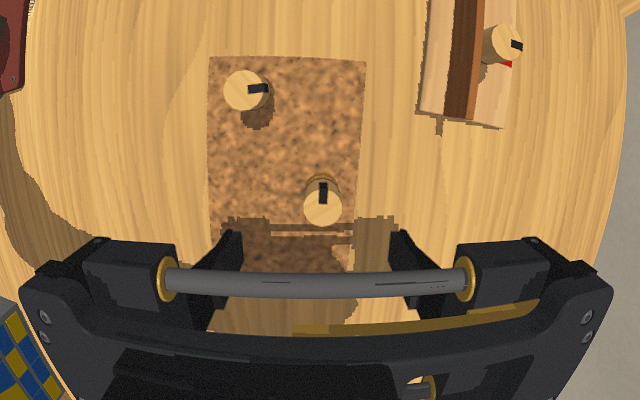

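Foot C stands in station 1, with its notch at (516,45) towards the red mark. Foot A is at (322,207), about 4 mm off-centre, with its notch forward. I'll correct for that and grip.

Request:
servo_tool([
  {"ax": 0, "ay": 0, "az": 0.25, "x": 0.02, "y": 0.06, "z": 0, "grip": 87},
  {"ax": 0, "ay": 0, "az": 0, "x": 0, "y": 0, "z": 0.7, "grip": 87},
  {"ax": 0, "ay": 0, "az": 0, "x": 0, "y": 0, "z": 0.8, "grip": 87},
  {"ax": 0, "ay": 0, "az": 0, "x": 0, "y": 0, "z": 0.6, "grip": 87},
  {"ax": 0, "ay": 0, "az": 0, "x": 0, "y": 0, "z": 0, "grip": 87},
])

```text
time_s: 19.4
tool_pos: [0.5137, -0.2519, 0.2116]
tool_rot: [[0.006, 1.0, -0.003], [1.0, -0.006, 0.001], [0.001, -0.003, -1.0]]
ft_force: [-0.4, 0.3, 0.8]
width: 0.0871
grasp_force: 0.0
```

Request:
servo_tool([
  {"ax": 0, "ay": 0, "az": 0, "x": 0, "y": 0, "z": 0, "grip": 25},
  {"ax": 0, "ay": 0, "az": 0, "x": 0, "y": 0, "z": 0, "grip": 25},
  {"ax": 0, "ay": 0, "az": 0, "x": 0, "y": 0, "z": 0, "grip": 25},
  {"ax": 0, "ay": 0, "az": 0, "x": 0, "y": 0, "z": 0, "grip": 25},
  {"ax": 0, "ay": 0, "az": 0, "x": 0, "y": 0, "z": 0, "grip": 25},
])

```text
time_s: 20.02
tool_pos: [0.5141, -0.2522, 0.2129]
tool_rot: [[0.006, 1.0, 0.0], [1.0, -0.006, -0.0], [-0.0, 0.0, -1.0]]
ft_force: [-0.8, -0.2, -0.5]
width: 0.0449
grasp_force: 0.0
```

Request:
servo_tool([
  {"ax": 0, "ay": 0, "az": 0, "x": 0, "y": 0, "z": 0, "grip": 25},
  {"ax": 0, "ay": 0, "az": 0, "x": 0, "y": 0, "z": 0, "grip": 25},
  {"ax": 0, "ay": 0, "az": 0, "x": 0, "y": 0, "z": -0.8, "grip": 25},
  {"ax": 0, "ay": 0, "az": 0, "x": 0, "y": 0, "z": -0.8, "grip": 25},
  {"ax": 0, "ay": 0, "az": 0, "x": 0, "y": 0, "z": -0.9, "grip": 25},
])

```text
time_s: 20.65
tool_pos: [0.5137, -0.2521, 0.3384]
tool_rot: [[0.006, 1.0, -0.001], [1.0, -0.006, 0.001], [0.001, -0.001, -1.0]]
ft_force: [0.7, -0.4, -1.2]
width: 0.0309
grasp_force: 30.0
```

```bash
python3 - <<'E'
from h import *
st();plan(.671,.0117,.345,-5.7)
E
```

```text
20.65 [ 0.5137 -0.2521  0.3384] [[0.006, 1.0, -0.001], [1.0, -0.006, 0.001], [0.001, -0.001, -1.0]] F [ 0.7 -0.4 -1.2] w 0.0309 29.988368754275143
shift [ 5.29  3.12 -0.13] az 19.07 yaw0 89.7 tilt [ 0.001 -0.001]
```

Request:
servo_tool([
  {"ax": 0, "ay": 0, "az": 0, "x": 0.88, "y": 0.52, "z": 0, "grip": 25},
  {"ax": 0, "ay": 0, "az": 0, "x": 0.88, "y": 0.52, "z": 0, "grip": 25},
  {"ax": 0, "ay": 0, "az": 0, "x": 0.88, "y": 0.52, "z": 0, "grip": 25},
  {"ax": 0, "ay": 0, "az": 0, "x": 0.88, "y": 0.52, "z": 0, "grip": 25},
  {"ax": 0, "ay": 0, "az": 0, "x": 0.88, "y": 0.52, "z": 0, "grip": 25},
])

```text
time_s: 21.28
tool_pos: [0.6459, -0.0316, 0.3374]
tool_rot: [[0.006, 1.0, -0.001], [1.0, -0.006, -0.0], [-0.0, -0.001, -1.0]]
ft_force: [0.8, -0.5, -1.5]
width: 0.0312
grasp_force: 30.0
```

Request:
servo_tool([
  {"ax": 0, "ay": 0, "az": 0, "x": 0.88, "y": 0.52, "z": 0, "grip": 25},
  {"ax": 0, "ay": 0, "az": 1, "x": 0, "y": 0, "z": 0, "grip": 25},
  {"ax": 0, "ay": 0, "az": 1, "x": 0, "y": 0, "z": 0, "grip": 25},
  {"ax": 0, "ay": 0, "az": 1, "x": 0, "y": 0, "z": 0, "grip": 25},
  {"ax": 0, "ay": 0, "az": 1, "x": 0, "y": 0, "z": 0, "grip": 25},
])

```text
time_s: 21.9
tool_pos: [0.6715, 0.0109, 0.3372]
tool_rot: [[0.35, 0.937, -0.001], [0.937, -0.35, -0.0], [-0.0, -0.001, -1.0]]
ft_force: [0.2, -0.5, -1.1]
width: 0.0314
grasp_force: 30.0
```

Request:
servo_tool([
  {"ax": 0, "ay": 0, "az": 1, "x": 0, "y": 0, "z": 0, "grip": 25},
  {"ax": 0, "ay": 0, "az": 1, "x": 0, "y": 0, "z": 0, "grip": 25},
  {"ax": 0, "ay": 0, "az": 1, "x": 0, "y": 0, "z": 0, "grip": 25},
  {"ax": 0, "ay": 0, "az": 1, "x": 0, "y": 0, "z": 0, "grip": 25},
  {"ax": 0, "ay": 0, "az": 1, "x": 0, "y": 0, "z": 0, "grip": 25},
])

```text
time_s: 22.52
tool_pos: [0.6714, 0.0109, 0.3372]
tool_rot: [[0.713, 0.701, -0.001], [0.701, -0.713, 0.0], [-0.001, -0.001, -1.0]]
ft_force: [0.8, 0.4, -1.7]
width: 0.0316
grasp_force: 30.0
```

Request:
servo_tool([
  {"ax": 0, "ay": 0, "az": 1, "x": 0, "y": 0, "z": 0, "grip": 25},
  {"ax": 0, "ay": 0, "az": 1, "x": 0, "y": 0, "z": 0, "grip": 25},
  {"ax": 0, "ay": 0, "az": 1, "x": 0, "y": 0, "z": 0, "grip": 25},
  {"ax": 0, "ay": 0, "az": 1, "x": 0, "y": 0, "z": 0, "grip": 25},
  {"ax": 0, "ay": 0, "az": 1, "x": 0, "y": 0, "z": 0, "grip": 25},
])

```text
time_s: 23.15
tool_pos: [0.6714, 0.0109, 0.3372]
tool_rot: [[0.943, 0.334, -0.001], [0.334, -0.943, -0.0], [-0.001, -0.0, -1.0]]
ft_force: [0.7, 0.2, -0.9]
width: 0.032
grasp_force: 30.0
```

Request:
servo_tool([
  {"ax": 0, "ay": 0, "az": 1, "x": 0, "y": 0, "z": 0, "grip": 25},
  {"ax": 0, "ay": 0, "az": 1, "x": 0, "y": 0, "z": 0, "grip": 25},
  {"ax": 0, "ay": 0, "az": 1, "x": 0, "y": 0, "z": 0, "grip": 25},
  {"ax": 0, "ay": 0, "az": 1, "x": 0, "y": 0, "z": 0, "grip": 25},
  {"ax": 0, "ay": 0, "az": 1, "x": 0, "y": 0, "z": 0, "grip": 25},
])

```text
time_s: 23.78
tool_pos: [0.6714, 0.0109, 0.3372]
tool_rot: [[0.995, -0.096, -0.001], [-0.096, -0.995, -0.0], [-0.001, 0.0, -1.0]]
ft_force: [-0.3, -0.5, -1.1]
width: 0.0312
grasp_force: 30.0
```

```bash
python3 - <<'E'
from h import *
st();plan(.671,.0117,.25,-5.7)
E
```

```text
23.77 [0.6714 0.0109 0.3372] [[0.995, -0.096, -0.001], [-0.096, -0.995, -0.0], [-0.001, 0.0, -1.0]] F [-0.3 -0.5 -1.1] w 0.0312 29.986796993762255
shift [-0.01 -0.01  1.74] az 0.04 yaw0 -5.5 tilt [-0.001  0.   ]
```

Request:
servo_tool([
  {"ax": 0, "ay": 0, "az": 0, "x": 0, "y": 0, "z": 0.8, "grip": 25},
  {"ax": 0, "ay": 0, "az": 0, "x": 0, "y": 0, "z": 0.8, "grip": 25},
  {"ax": 0, "ay": 0, "az": 0, "x": 0, "y": 0, "z": 0.2, "grip": 25},
  {"ax": 0, "ay": 0, "az": 0, "x": 0, "y": 0, "z": 0, "grip": 25},
  {"ax": 0, "ay": 0, "az": 0, "x": 0, "y": 0, "z": 0, "grip": 25},
])

```text
time_s: 24.4
tool_pos: [0.6715, 0.0109, 0.2483]
tool_rot: [[0.996, -0.093, -0.0], [-0.093, -0.996, 0.0], [-0.0, -0.0, -1.0]]
ft_force: [0.4, -0.8, -1.2]
width: 0.0316
grasp_force: 30.0
```

```bash
python3 - <<'E'
from h import *
st();plan(.671,.0117,.225,-5.7)
E
```

```text
24.4 [0.6715 0.0109 0.2483] [[0.996, -0.093, -0.0], [-0.093, -0.996, 0.0], [-0.0, -0.0, -1.0]] F [ 0.4 -0.8 -1.2] w 0.0316 29.995072279125452
shift [-0.01 -0.01  0.47] az 0.07 yaw0 -5.3 tilt [-0. -0.]
```

Request:
servo_tool([
  {"ax": 0, "ay": 0, "az": 0.07, "x": 0, "y": -0.01, "z": 0.2, "grip": 25},
  {"ax": 0, "ay": 0, "az": 0, "x": 0, "y": 0, "z": 0.15, "grip": 25},
  {"ax": 0, "ay": 0, "az": 0, "x": 0, "y": 0, "z": 0.12, "grip": 25},
  {"ax": 0, "ay": 0, "az": 0, "x": 0, "y": 0, "z": 0, "grip": 25},
  {"ax": 0, "ay": 0, "az": 0, "x": 0, "y": 0, "z": 0, "grip": 25},
])

```text
time_s: 25.02
tool_pos: [0.6717, 0.0113, 0.2242]
tool_rot: [[0.995, -0.099, -0.0], [-0.099, -0.995, -0.0], [-0.0, 0.0, -1.0]]
ft_force: [1.9, -0.7, -3.1]
width: 0.0315
grasp_force: 30.0
```

Request:
servo_tool([
  {"ax": 0, "ay": 0, "az": 0, "x": 0, "y": 0, "z": 0.03, "grip": 25},
  {"ax": 0, "ay": 0, "az": 0, "x": 0, "y": 0, "z": 0.02, "grip": 25},
  {"ax": 0, "ay": 0, "az": 0, "x": 0, "y": 0, "z": 0, "grip": 25},
  {"ax": 0, "ay": 0, "az": 0, "x": 0, "y": 0, "z": 0, "grip": 25},
  {"ax": 0, "ay": 0, "az": 0, "x": 0, "y": 0, "z": 0, "grip": 25},
])

```text
time_s: 25.65
tool_pos: [0.6717, 0.0114, 0.2219]
tool_rot: [[0.995, -0.099, 0.0], [-0.099, -0.995, 0.0], [0.0, -0.0, -1.0]]
ft_force: [1.9, -0.8, -0.4]
width: 0.0317
grasp_force: 30.0
```

Request:
servo_tool([
  {"ax": 0, "ay": 0, "az": 0, "x": -0.02, "y": 0, "z": 0.02, "grip": 25},
  {"ax": 0, "ay": 0, "az": 0, "x": 0, "y": 0, "z": 0, "grip": 25},
  {"ax": 0, "ay": 0, "az": 0, "x": 0, "y": 0, "z": 0, "grip": 25},
  {"ax": 0, "ay": 0, "az": 0, "x": 0, "y": 0, "z": 0, "grip": 25},
  {"ax": 0, "ay": 0, "az": 0, "x": 0, "y": 0, "z": 0, "grip": 25},
])

```text
time_s: 26.28
tool_pos: [0.6713, 0.0115, 0.2218]
tool_rot: [[0.995, -0.099, 0.002], [-0.099, -0.995, 0.0], [0.002, -0.0, -1.0]]
ft_force: [3.5, -0.5, 5.1]
width: 0.0312
grasp_force: 30.0
```

Request:
servo_tool([
  {"ax": 0, "ay": 0, "az": 0, "x": 0, "y": 0, "z": 0, "grip": 60},
  {"ax": 0, "ay": 0, "az": 0, "x": 0, "y": 0, "z": 0, "grip": 60},
  {"ax": 0, "ay": 0, "az": 0, "x": 0, "y": 0, "z": 0, "grip": 60},
  {"ax": 0, "ay": 0, "az": 0, "x": 0, "y": 0, "z": 0, "grip": 60},
  {"ax": 0, "ay": 0, "az": 0, "x": 0, "y": 0, "z": 0, "grip": 60},
])

```text
time_s: 26.9
tool_pos: [0.6705, 0.0115, 0.2206]
tool_rot: [[0.995, -0.099, -0.0], [-0.099, -0.995, 0.0], [-0.0, -0.0, -1.0]]
ft_force: [-1.0, 0.5, -0.4]
width: 0.0595
grasp_force: 0.0
```

Request:
servo_tool([
  {"ax": 0, "ay": 0, "az": 0, "x": 0, "y": 0, "z": -0.5, "grip": 60},
  {"ax": 0, "ay": 0, "az": 0, "x": 0, "y": 0, "z": -0.8, "grip": 60},
  {"ax": 0, "ay": 0, "az": 0, "x": 0, "y": 0, "z": -0.8, "grip": 87},
  {"ax": 0, "ay": 0, "az": 0, "x": 0, "y": 0, "z": -0.8, "grip": 87},
  {"ax": 0, "ay": 0, "az": 0, "x": 0, "y": 0, "z": 0, "grip": 87},
])

```text
time_s: 27.52
tool_pos: [0.6714, 0.0115, 0.37]
tool_rot: [[0.995, -0.099, 0.007], [-0.099, -0.995, 0.001], [0.006, -0.001, -1.0]]
ft_force: [0.3, -0.1, -0.4]
width: 0.0817
grasp_force: 0.0
```

```bash
python3 - <<'E'
from h import *
st();plan(.4500,-.1640,.35,6)
E
```

```text
27.52 [0.6714 0.0115 0.37  ] [[0.995, -0.099, 0.007], [-0.099, -0.995, 0.001], [0.006, -0.001, -1.0]] F [ 0.3 -0.1 -0.4] w 0.0817 0.0
shift [-4.06  3.93  0.37] az -2.34 yaw0 -5.7 tilt [ 0.006 -0.001]
```

Request:
servo_tool([
  {"ax": 0, "ay": 0, "az": 0, "x": -0.68, "y": 0.65, "z": 0, "grip": 87},
  {"ax": 0, "ay": 0, "az": 0, "x": -0.68, "y": 0.66, "z": 0, "grip": 87},
  {"ax": 0, "ay": 0, "az": 0, "x": -0.68, "y": 0.65, "z": 0, "grip": 87},
  {"ax": 0, "ay": 0, "az": 0, "x": -0.68, "y": 0.66, "z": 0, "grip": 87},
  {"ax": 0, "ay": 0, "az": 0, "x": -0.67, "y": 0.65, "z": 0, "grip": 87},
])

```text
time_s: 28.15
tool_pos: [0.4842, -0.1353, 0.365]
tool_rot: [[0.995, -0.099, -0.001], [-0.099, -0.995, 0.0], [-0.001, -0.0, -1.0]]
ft_force: [0.5, -0.6, 0.8]
width: 0.0869
grasp_force: 0.0
```

Request:
servo_tool([
  {"ax": 0, "ay": 0, "az": 0, "x": -0.67, "y": 0.66, "z": 0, "grip": 87},
  {"ax": 0, "ay": 0, "az": -0.8, "x": 0, "y": 0, "z": 0.5, "grip": 87},
  {"ax": 0, "ay": 0, "az": -0.8, "x": 0, "y": 0, "z": 0.5, "grip": 87},
  {"ax": 0, "ay": 0, "az": -0.75, "x": 0, "y": 0, "z": 0, "grip": 87},
  {"ax": 0, "ay": 0, "az": 0, "x": 0, "y": 0, "z": 0, "grip": 87},
])

```text
time_s: 28.78
tool_pos: [0.4488, -0.1639, 0.315]
tool_rot: [[0.994, 0.105, -0.001], [0.105, -0.994, 0.0], [-0.001, -0.0, -1.0]]
ft_force: [0.3, -0.3, -0.1]
width: 0.0867
grasp_force: 0.0
```

```bash
python3 nf.py w7 .45 -.164 .063; python3 -c "
from h import *
plan(.45,-.164,.212,6)"
```

```text
28.77 [ 0.4488 -0.1639  0.315 ] [[0.994, 0.105, -0.001], [0.105, -0.994, 0.0], [-0.001, -0.0, -1.0]] F [ 0.3 -0.3 -0.1] w 0.0867 0.0
px 317 205
col [146. 113.  71.]
centre [ 0.4525 -0.16  ] notch yaw 5.8 n=273 r=9.8mm
shift [0.02 0.   2.07] az -0.00 yaw0 6.0 tilt [-0.001 -0.   ]
```

View pics/w7.png

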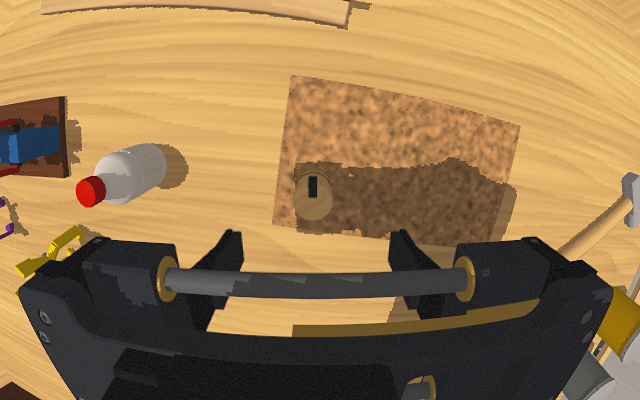

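The bottle and other things are undisturbed. Foot B, in shadow, is at about (313,201), with its notch at (313,186) straight ahead. I'll correct by about 3.5 mm and grip.

Request:
servo_tool([
  {"ax": 0, "ay": 0, "az": 0, "x": 0.08, "y": -0.06, "z": 0, "grip": 87},
  {"ax": 0, "ay": 0, "az": 0, "x": 0, "y": 0, "z": 0.7, "grip": 87},
  {"ax": 0, "ay": 0, "az": 0, "x": 0, "y": 0, "z": 0.77, "grip": 87},
  {"ax": 0, "ay": 0, "az": 0, "x": 0, "y": 0, "z": 0.6, "grip": 87},
  {"ax": 0, "ay": 0, "az": 0, "x": 0, "y": 0, "z": 0, "grip": 87},
])

```text
time_s: 29.45
tool_pos: [0.4521, -0.16, 0.2107]
tool_rot: [[0.994, 0.105, -0.004], [0.105, -0.994, 0.001], [-0.004, -0.001, -1.0]]
ft_force: [-0.3, 0.1, 1.5]
width: 0.0873
grasp_force: 0.0
```

Request:
servo_tool([
  {"ax": 0, "ay": 0, "az": 0, "x": 0, "y": 0, "z": 0, "grip": 25},
  {"ax": 0, "ay": 0, "az": 0, "x": 0, "y": 0, "z": 0, "grip": 25},
  {"ax": 0, "ay": 0, "az": 0, "x": 0, "y": 0, "z": 0, "grip": 25},
  {"ax": 0, "ay": 0, "az": 0, "x": 0, "y": 0, "z": 0, "grip": 25},
  {"ax": 0, "ay": 0, "az": 0, "x": 0, "y": 0, "z": 0, "grip": 25},
])

```text
time_s: 30.08
tool_pos: [0.4528, -0.1605, 0.2124]
tool_rot: [[0.994, 0.106, 0.0], [0.106, -0.994, -0.0], [0.0, 0.0, -1.0]]
ft_force: [0.6, 0.2, -0.0]
width: 0.0447
grasp_force: 0.0
```

Request:
servo_tool([
  {"ax": 0, "ay": 0, "az": 0, "x": 0, "y": 0, "z": 0, "grip": 25},
  {"ax": 0, "ay": 0, "az": 0, "x": 0, "y": 0, "z": 0, "grip": 25},
  {"ax": 0, "ay": 0, "az": 0, "x": 0, "y": 0, "z": -0.8, "grip": 25},
  {"ax": 0, "ay": 0, "az": 0, "x": 0, "y": 0, "z": -0.9, "grip": 25},
  {"ax": 0, "ay": 0, "az": 0, "x": 0, "y": 0, "z": -0.9, "grip": 25},
])

```text
time_s: 30.7
tool_pos: [0.4525, -0.1605, 0.3434]
tool_rot: [[0.994, 0.106, -0.001], [0.106, -0.994, 0.0], [-0.001, -0.0, -1.0]]
ft_force: [0.9, -0.2, -1.0]
width: 0.0312
grasp_force: 30.0
```

```bash
python3 - <<'E'
from h import *
st();plan(.58,-.164,.345);plan(.6828,.1311,.345,-5.7)
E
```

```text
30.7 [ 0.4525 -0.1605  0.3434] [[0.994, 0.106, -0.001], [0.106, -0.994, 0.0], [-0.001, -0.0, -1.0]] F [ 0.9 -0.2 -1. ] w 0.0312 29.99068415723741
shift [ 2.53  0.34 -0.03]  yaw0 6.1 tilt [-0.001 -0.   ]
shift [ 5.2  -5.31 -0.03] az 2.35 yaw0 6.1 tilt [-0.001 -0.   ]
```

Request:
servo_tool([
  {"ax": 0, "ay": 0, "az": 0, "x": 0.65, "y": -0.66, "z": 0, "grip": 25},
  {"ax": 0, "ay": 0, "az": 0, "x": 0.65, "y": -0.66, "z": 0, "grip": 25},
  {"ax": 0, "ay": 0, "az": 0, "x": 0.65, "y": -0.67, "z": 0, "grip": 25},
  {"ax": 0, "ay": 0, "az": 0, "x": 0.65, "y": -0.66, "z": 0, "grip": 25},
  {"ax": 0, "ay": 0, "az": 0, "x": 0.65, "y": -0.66, "z": 0, "grip": 25},
])

```text
time_s: 31.32
tool_pos: [0.5976, 0.0224, 0.3419]
tool_rot: [[0.994, 0.105, -0.001], [0.105, -0.994, 0.0], [-0.001, -0.0, -1.0]]
ft_force: [-0.5, 0.3, -0.3]
width: 0.0313
grasp_force: 30.0
```

Request:
servo_tool([
  {"ax": 0, "ay": 0, "az": 0, "x": 0.65, "y": -0.66, "z": 0, "grip": 25},
  {"ax": 0, "ay": 0, "az": 0, "x": 0.65, "y": -0.67, "z": 0, "grip": 25},
  {"ax": 0, "ay": 0, "az": 0, "x": 0.65, "y": -0.67, "z": 0, "grip": 25},
  {"ax": 0, "ay": 0, "az": 0.8, "x": 0, "y": 0, "z": 0, "grip": 25},
  {"ax": 0, "ay": 0, "az": 0.8, "x": 0, "y": 0, "z": 0, "grip": 25},
])

```text
time_s: 31.95
tool_pos: [0.6834, 0.1317, 0.3411]
tool_rot: [[0.999, -0.035, -0.002], [-0.035, -0.999, -0.0], [-0.002, 0.0, -1.0]]
ft_force: [-0.4, -0.6, -1.1]
width: 0.0316
grasp_force: 30.0
```

Request:
servo_tool([
  {"ax": 0, "ay": 0, "az": 0.75, "x": 0, "y": 0, "z": 0, "grip": 25},
  {"ax": 0, "ay": 0, "az": 0, "x": 0, "y": 0, "z": 0.8, "grip": 25},
  {"ax": 0, "ay": 0, "az": 0, "x": 0, "y": 0, "z": 0.8, "grip": 25},
  {"ax": 0, "ay": 0, "az": 0, "x": 0, "y": 0, "z": 0.2, "grip": 25},
  {"ax": 0, "ay": 0, "az": 0, "x": 0, "y": 0, "z": 0, "grip": 25},
])

```text
time_s: 32.58
tool_pos: [0.6832, 0.1307, 0.2513]
tool_rot: [[0.995, -0.099, -0.002], [-0.099, -0.995, -0.001], [-0.002, 0.001, -1.0]]
ft_force: [0.3, 0.3, -1.1]
width: 0.0313
grasp_force: 30.0
```

```bash
python3 - <<'E'
from h import *
st();plan(.6828,.1311,.225,-5.7)
E
```

```text
32.58 [0.6832 0.1307 0.2513] [[0.995, -0.099, -0.002], [-0.099, -0.995, -0.001], [-0.002, 0.001, -1.0]] F [ 0.3  0.3 -1.1] w 0.0313 29.9907805910334
shift [-0.01 -0.01  0.53] az 0.00 yaw0 -5.7 tilt [-0.002  0.001]
```

Request:
servo_tool([
  {"ax": 0, "ay": 0, "az": 0, "x": 0, "y": -0.01, "z": 0.2, "grip": 25},
  {"ax": 0, "ay": 0, "az": 0, "x": 0, "y": 0, "z": 0.2, "grip": 25},
  {"ax": 0, "ay": 0, "az": 0, "x": 0, "y": 0, "z": 0.12, "grip": 25},
  {"ax": 0, "ay": 0, "az": 0, "x": 0, "y": 0, "z": 0, "grip": 25},
  {"ax": 0, "ay": 0, "az": 0, "x": 0, "y": 0, "z": 0, "grip": 25},
])

```text
time_s: 33.2
tool_pos: [0.6834, 0.1315, 0.2265]
tool_rot: [[0.995, -0.099, 0.0], [-0.099, -0.995, 0.0], [0.0, -0.0, -1.0]]
ft_force: [0.5, -0.3, -0.8]
width: 0.0311
grasp_force: 30.0
```

Request:
servo_tool([
  {"ax": 0, "ay": 0, "az": 0, "x": -0.02, "y": 0, "z": 0.04, "grip": 25},
  {"ax": 0, "ay": 0, "az": 0, "x": 0, "y": 0, "z": 0.03, "grip": 25},
  {"ax": 0, "ay": 0, "az": 0, "x": 0, "y": 0, "z": 0, "grip": 25},
  {"ax": 0, "ay": 0, "az": 0, "x": 0, "y": 0, "z": 0, "grip": 25},
  {"ax": 0, "ay": 0, "az": 0, "x": 0, "y": 0, "z": 0, "grip": 25},
])

```text
time_s: 33.83
tool_pos: [0.6827, 0.1316, 0.223]
tool_rot: [[0.995, -0.099, 0.001], [-0.099, -0.995, 0.0], [0.001, -0.0, -1.0]]
ft_force: [3.7, 0.2, -0.4]
width: 0.0309
grasp_force: 30.0
```

Request:
servo_tool([
  {"ax": 0, "ay": 0, "az": 0, "x": 0, "y": 0, "z": 0.04, "grip": 25},
  {"ax": 0, "ay": 0, "az": 0, "x": 0, "y": 0, "z": 0, "grip": 25},
  {"ax": 0, "ay": 0, "az": 0, "x": 0, "y": 0, "z": 0, "grip": 25},
  {"ax": 0, "ay": 0, "az": 0, "x": 0, "y": 0, "z": 0, "grip": 25},
  {"ax": 0, "ay": 0, "az": 0, "x": 0, "y": 0, "z": 0, "grip": 25},
])

```text
time_s: 34.45
tool_pos: [0.6827, 0.1315, 0.2213]
tool_rot: [[0.995, -0.099, 0.001], [-0.099, -0.995, 0.0], [0.001, -0.0, -1.0]]
ft_force: [3.3, -1.1, 4.9]
width: 0.0315
grasp_force: 30.0
```

Request:
servo_tool([
  {"ax": 0, "ay": 0, "az": 0, "x": 0, "y": 0, "z": 0, "grip": 60},
  {"ax": 0, "ay": 0, "az": 0, "x": 0, "y": 0, "z": 0, "grip": 60},
  {"ax": 0, "ay": 0, "az": 0, "x": 0, "y": 0, "z": 0, "grip": 60},
  {"ax": 0, "ay": 0, "az": 0, "x": 0, "y": 0, "z": 0, "grip": 60},
  {"ax": 0, "ay": 0, "az": 0, "x": 0, "y": 0, "z": 0, "grip": 60},
])

```text
time_s: 35.08
tool_pos: [0.6823, 0.1316, 0.2206]
tool_rot: [[0.995, -0.099, -0.0], [-0.099, -0.995, 0.0], [-0.0, -0.0, -1.0]]
ft_force: [0.4, 0.3, 0.8]
width: 0.0593
grasp_force: 0.0
```

Request:
servo_tool([
  {"ax": 0, "ay": 0, "az": 0, "x": 0, "y": 0, "z": -0.5, "grip": 60},
  {"ax": 0, "ay": 0, "az": 0, "x": 0, "y": 0, "z": -0.9, "grip": 60},
  {"ax": 0, "ay": 0, "az": 0, "x": 0, "y": 0, "z": -1, "grip": 87},
  {"ax": 0, "ay": 0, "az": 0, "x": 0, "y": 0, "z": -1, "grip": 87},
  {"ax": 0, "ay": 0, "az": 0, "x": 0, "y": 0, "z": -1, "grip": 87},
])

```text
time_s: 35.7
tool_pos: [0.6821, 0.1315, 0.4426]
tool_rot: [[0.995, -0.099, 0.0], [-0.099, -0.995, 0.0], [0.0, -0.0, -1.0]]
ft_force: [0.5, 0.2, -0.3]
width: 0.0817
grasp_force: 0.0
```

```bash
python3 - <<'E'
from h import *
st();plan(.50,.12,.44,90)
E
```

```text
35.7 [0.6821 0.1315 0.4426] [[0.995, -0.099, 0.0], [-0.099, -0.995, 0.0], [0.0, -0.0, -1.0]] F [ 0.5  0.2 -0.3] w 0.0817 0.0
shift [-3.6   0.59  0.05] az -19.14 yaw0 -5.7 tilt [ 0. -0.]
```

Request:
servo_tool([
  {"ax": 0, "ay": 0, "az": -1, "x": -0.7, "y": 0, "z": 0, "grip": 87},
  {"ax": 0, "ay": 0, "az": -1, "x": -0.7, "y": 0, "z": 0, "grip": 87},
  {"ax": 0, "ay": 0, "az": -1, "x": -0.7, "y": 0, "z": 0, "grip": 87},
  {"ax": 0, "ay": 0, "az": -1, "x": -0.7, "y": 0, "z": 0, "grip": 87},
  {"ax": 0, "ay": 0, "az": -1, "x": -0.7, "y": 0, "z": 0, "grip": 87},
])

```text
time_s: 36.33
tool_pos: [0.5079, 0.1185, 0.4409]
tool_rot: [[0.943, 0.334, 0.0], [0.334, -0.943, 0.0], [0.0, -0.0, -1.0]]
ft_force: [0.3, 0.4, -0.0]
width: 0.0871
grasp_force: 0.0
```

Request:
servo_tool([
  {"ax": 0, "ay": 0, "az": -1, "x": 0, "y": 0, "z": 0, "grip": 87},
  {"ax": 0, "ay": 0, "az": -1, "x": 0, "y": 0, "z": 0, "grip": 87},
  {"ax": 0, "ay": 0, "az": -1, "x": 0, "y": 0, "z": 0, "grip": 87},
  {"ax": 0, "ay": 0, "az": -1, "x": 0, "y": 0, "z": 0, "grip": 87},
  {"ax": 0, "ay": 0, "az": -1, "x": 0, "y": 0, "z": 0, "grip": 87},
])

```text
time_s: 36.95
tool_pos: [0.5091, 0.1185, 0.4409]
tool_rot: [[0.713, 0.701, 0.0], [0.701, -0.713, 0.0], [0.0, 0.0, -1.0]]
ft_force: [-0.2, -0.0, 0.6]
width: 0.0873
grasp_force: 0.0
```

Request:
servo_tool([
  {"ax": 0, "ay": 0, "az": -1, "x": 0, "y": 0, "z": 0, "grip": 87},
  {"ax": 0, "ay": 0, "az": -1, "x": 0, "y": 0, "z": 0, "grip": 87},
  {"ax": 0, "ay": 0, "az": -1, "x": 0, "y": 0, "z": 0, "grip": 87},
  {"ax": 0, "ay": 0, "az": -1, "x": 0, "y": 0, "z": 0, "grip": 87},
  {"ax": 0, "ay": 0, "az": -1, "x": 0, "y": 0, "z": 0, "grip": 87},
])

```text
time_s: 37.58
tool_pos: [0.5091, 0.1185, 0.4409]
tool_rot: [[0.351, 0.937, 0.0], [0.937, -0.351, 0.0], [0.0, 0.0, -1.0]]
ft_force: [0.2, -0.3, -0.4]
width: 0.087
grasp_force: 0.0
```

Request:
servo_tool([
  {"ax": 0, "ay": 0, "az": -1, "x": 0, "y": 0, "z": 0, "grip": 87},
  {"ax": 0, "ay": 0, "az": -1, "x": 0, "y": 0, "z": 0, "grip": 87},
  {"ax": 0, "ay": 0, "az": -1, "x": 0, "y": 0, "z": 0, "grip": 87},
  {"ax": 0, "ay": 0, "az": -1, "x": 0, "y": 0, "z": 0, "grip": 87},
  {"ax": 0, "ay": 0, "az": -0.5, "x": 0, "y": 0, "z": 0, "grip": 87},
])

```text
time_s: 38.2
tool_pos: [0.5091, 0.1185, 0.4409]
tool_rot: [[-0.034, 0.999, 0.0], [0.999, 0.034, 0.0], [0.0, 0.0, -1.0]]
ft_force: [0.4, 0.3, -0.0]
width: 0.0871
grasp_force: 0.0
```

```bash
python3 - <<'E'
from h import *
st();plan(.47,.12,.44,92)
E
```

```text
38.2 [0.5091 0.1185 0.4409] [[-0.034, 0.999, 0.0], [0.999, 0.034, 0.0], [0.0, 0.0, -1.0]] F [ 0.4  0.3 -0. ] w 0.0871 0.0
shift [ 0.06 -0.78  0.02] az -0.01 yaw0 91.9 tilt [0. 0.]
```

Grab from here, then from a second place 40 mm over.

```bash
python3 - <<'E'
from h import *
import pickle
f=grab('wrist','w8.png');pickle.dump(f,open('w8.pkl','wb'))
E
```

Request:
servo_tool([
  {"ax": 0, "ay": 0, "az": 0, "x": 0, "y": -0.8, "z": 0, "grip": 87},
  {"ax": 0, "ay": 0, "az": 0, "x": -0.8, "y": 0, "z": 0, "grip": 87},
  {"ax": 0, "ay": 0, "az": 0, "x": 0, "y": 0, "z": 0, "grip": 87},
  {"ax": 0, "ay": 0, "az": 0, "x": 0, "y": 0, "z": 0, "grip": 87},
  {"ax": 0, "ay": 0, "az": 0, "x": 0, "y": 0, "z": 0, "grip": 87},
])

```text
time_s: 38.88
tool_pos: [0.4705, 0.0781, 0.4408]
tool_rot: [[-0.033, 0.999, -0.0], [0.999, 0.033, 0.0], [0.0, -0.0, -1.0]]
ft_force: [0.0, 0.3, -0.7]
width: 0.0871
grasp_force: 0.0
```

```bash
python3 - <<'E'
from h import *
import pickle
st()
f=grab('wrist','w9.png');pickle.dump(f,open('w9.pkl','wb'))
a=cv2.imread('pics/w8.png');b=cv2.imread('pics/w9.png')
a=cv2.resize(a[0:240,130:430],None,fx=1.5,fy=1.5);b=cv2.resize(b[0:240,130:430],None,fx=1.5,fy=1.5)
cv2.imwrite('pics/w89.png',cv2.resize(np.hstack([a,b]),(800,320)))
E
```

```text
38.88 [0.4705 0.0781 0.4408] [[-0.033, 0.999, -0.0], [0.999, 0.033, 0.0], [0.0, -0.0, -1.0]] F [ 0.   0.3 -0.7] w 0.0871 0.0
```

View pics/w89.png

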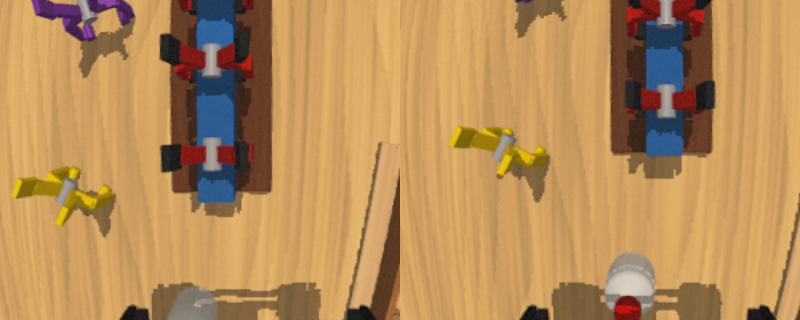

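The two nearest red clamps are on the rail, with their grey pins at composite (211,154)/(666,100) and (211,59)/(666,11). I'll triangulate those.

```bash
python3 - <<'E'
from h import *
import pickle
f8=pickle.load(open('w8.pkl','rb'));f9=pickle.load(open('w9.pkl','rb'))
def pin(f,u,v):
    im=f['img'].astype(int);x0,y0=int(u-9),max(0,int(v-16));p=im[y0:int(v+16),x0:x0+19]
    m=((p.max(2)-p.min(2)<25)&(p.max(2)>100)).astype(np.uint8)
    n,l,s,c=cv2.connectedComponentsWithStats(m);k=1+np.argmax(s[1:,4]);return c[k]+[x0,y0],s[k]
def dark(f,u0,u1,v0,v1):
    p=f['img'][v0:v1,u0:u1].astype(int);m=(p.max(2)<50).astype(np.uint8)
    n,l,s,c=cv2.connectedComponentsWithStats(m);return [(np.round(c[i]+[u0,v0],1).tolist(),s[i].tolist()) for i in range(1,n) if s[i,4]>25]
P=[]
for a,b in [((288.3,115.5),(329.5,75)),((288.3,44.3),(329.5,8.3))]:
    A,sa=pin(f8,*a);B,sb=pin(f9,*b);p,e=cross(ray(f8,*A,True),ray(f9,*B,True))
    print(np.round(A,1),sa,np.round(B,1),sb,'pivot',np.round(p,4),np.round(e,4))
print(dark(f8,240,330,20,140));print(dark(f9,280,380,0,100))
E
```

```text
[288.4 115.1] [  3   4  14  26 254] [329.3  75.3] [  3   4  14  25 235] pivot [0.4798 0.1879 0.1154] [0.0001 0.0001]
[288.   44.7] [  2   5  15  24 243] [329.3  10.1] [  3   0  14  20 172] pivot [0.4772 0.2592 0.1043] [0.0012 0.0012]
[([310.8, 34.1], [66, 3, 11, 24, 230]), ([257.1, 36.8], [10, 6, 15, 23, 274]), ([274.3, 57.7], [32, 33, 5, 10, 36]), ([308.9, 57.2], [66, 33, 8, 9, 57]), ([310.8, 117.0], [66, 86, 11, 23, 201]), ([257.7, 117.7], [11, 88, 15, 21, 258])]
[([305.9, 2.3], [21, 0, 10, 6, 46]), ([355.8, 2.5], [71, 0, 12, 7, 59]), ([310.5, 23.4], [26, 16, 8, 14, 77]), ([344.6, 23.6], [62, 17, 7, 14, 62]), ([305.2, 72.5], [19, 60, 15, 28, 260]), ([358.3, 71.2], [72, 61, 14, 21, 253]), ([344.7, 85.7], [62, 83, 7, 6, 27])]
```

```bash
python3 - <<'E'
from h import *
import pickle
f8=pickle.load(open('w8.pkl','rb'));f9=pickle.load(open('w9.pkl','rb'))
for a,b in [((310.8,117.),(358.3,71.2)),((257.7,117.7),(305.2,72.5))]:
    print(np.round(cross(ray(f8,*a,True),ray(f9,*b,True))[0],4))
for v in [(310.8,34.1),(257.1,36.8)]: print(np.round(onz(f8,*v,.163,True),4))
plan(.4775,.188,.40,92)
E
```

```text
[0.5022 0.1887 0.1587]
[0.4574 0.1865 0.1557]
[0.5002 0.2585 0.163 ]
[0.456  0.2562 0.163 ]
shift [2.19 0.21 0.81] az -0.03 yaw0 91.9 tilt [ 0. -0.]
```

Clamp a has its pivot at (.480,.188,.113), plates centred at x .480 and z about .16, and yaw about 2.6°. I'll move above it.

Request:
servo_tool([
  {"ax": 0, "ay": 0, "az": 0, "x": 0.73, "y": 0.08, "z": 0, "grip": 87},
  {"ax": 0, "ay": 0, "az": 0, "x": 0.73, "y": 0.08, "z": 0, "grip": 87},
  {"ax": 0, "ay": 0, "az": 0, "x": 0.73, "y": 0.09, "z": 0, "grip": 87},
  {"ax": 0, "ay": 0, "az": -0.13, "x": 0, "y": 0, "z": 0.4, "grip": 87},
  {"ax": 0, "ay": 0, "az": 0, "x": 0, "y": 0, "z": 0.4, "grip": 87},
])

```text
time_s: 39.55
tool_pos: [0.4794, 0.1883, 0.4001]
tool_rot: [[-0.045, 0.999, -0.0], [0.999, 0.045, 0.0], [0.0, -0.0, -1.0]]
ft_force: [0.1, -0.2, 0.2]
width: 0.0872
grasp_force: 0.0
```

```bash
python3 - <<'E'
from h import *
import pickle
st();f=grab('wrist','w10.png');pickle.dump(f,open('w10.pkl','wb'));plan(.4798,.1878,.327,92.6)
p=f['img'].astype(int);m=(p.max(2)<50).astype(np.uint8);m[215:]=0
n,l,s,c=cv2.connectedComponentsWithStats(m)
print([(np.round(c[i],1).tolist(),s[i].tolist()) for i in range(1,n) if s[i,4]>60])
print([np.round(proj(f,q,True),1) for q in [(.5022,.1887,.16),(.4574,.1865,.16),(.4798,.1879,.1154)]])
E
```

```text
39.55 [0.4794 0.1883 0.4001] [[-0.045, 0.999, -0.0], [0.999, 0.045, 0.0], [0.0, -0.0, -1.0]] F [ 0.1 -0.2  0.2] w 0.0872 0.0
shift [0.   0.02 1.41] az -0.01 yaw0 92.5 tilt [-0.001 -0.004]
[([286.5, 31.8], [280, 18, 15, 28, 343]), ([350.8, 32.8], [343, 19, 16, 28, 358]), ([298.3, 57.7], [294, 53, 8, 10, 61]), ([286.5, 119.9], [279, 106, 22, 28, 368]), ([349.6, 121.3], [341, 109, 17, 25, 342]), ([297.8, 177.8], [294, 172, 7, 14, 71]), ([334.9, 179.2], [332, 173, 7, 14, 76]), ([288.1, 207.4], [281, 199, 14, 16, 177]), ([345.2, 207.5], [340, 199, 13, 16, 171])]
[array([346. , 214.6]), array([286.9, 214.8]), array([316.4, 196.8])]
```

View pics/w10.png

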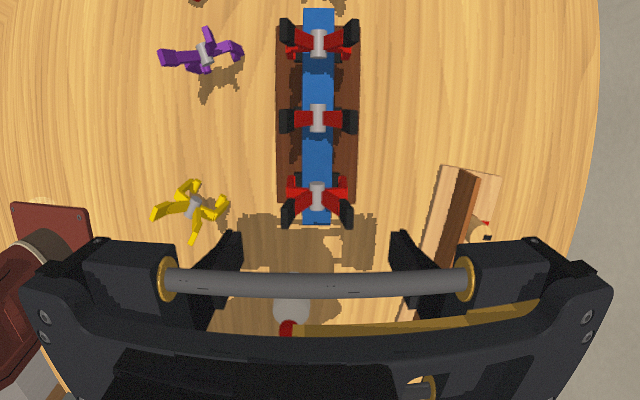

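All three red clamps sit in a row on the rail with pins at (317,196), (318,120) and (318,43). The nearest is centred between the fingers, so I'll descend and squeeze.

Request:
servo_tool([
  {"ax": 0, "ay": 0, "az": 0, "x": 0, "y": 0.01, "z": 0.5, "grip": 87},
  {"ax": 0, "ay": 0, "az": 0, "x": 0, "y": 0, "z": 0.5, "grip": 87},
  {"ax": 0, "ay": 0, "az": 0, "x": 0, "y": 0, "z": 0.43, "grip": 87},
  {"ax": 0, "ay": 0, "az": 0, "x": 0, "y": 0, "z": 0, "grip": 87},
  {"ax": 0, "ay": 0, "az": 0, "x": 0, "y": 0, "z": 0, "grip": 25},
])

```text
time_s: 40.22
tool_pos: [0.4803, 0.1875, 0.3303]
tool_rot: [[-0.043, 0.999, 0.001], [0.999, 0.043, 0.001], [0.001, 0.001, -1.0]]
ft_force: [-0.3, -0.2, 0.7]
width: 0.0824
grasp_force: 0.0
```

Request:
servo_tool([
  {"ax": 0, "ay": 0, "az": 0, "x": 0, "y": 0, "z": 0, "grip": 25},
  {"ax": 0, "ay": 0, "az": 0, "x": 0, "y": 0, "z": 0, "grip": 25},
  {"ax": 0, "ay": 0, "az": 0, "x": 0, "y": 0, "z": 0, "grip": 25},
  {"ax": 0, "ay": 0, "az": 0, "x": 0, "y": 0, "z": 0, "grip": 25},
  {"ax": 0, "ay": 0, "az": 0, "x": 0, "y": 0, "z": 0, "grip": 25},
])

```text
time_s: 40.85
tool_pos: [0.4799, 0.1871, 0.3291]
tool_rot: [[-0.043, 0.999, -0.0], [0.999, 0.043, -0.0], [-0.0, -0.0, -1.0]]
ft_force: [-0.3, -0.7, -1.7]
width: 0.0356
grasp_force: 11.8
```

Request:
servo_tool([
  {"ax": 0, "ay": 0, "az": 0, "x": 0, "y": 0, "z": 0, "grip": 25},
  {"ax": 0, "ay": 0, "az": 0, "x": 0, "y": 0, "z": 0, "grip": 25},
  {"ax": 0, "ay": 0, "az": 0, "x": 0, "y": 0, "z": 0, "grip": 25},
  {"ax": 0, "ay": 0, "az": 0, "x": 0, "y": 0, "z": 0, "grip": 25},
  {"ax": 0, "ay": 0, "az": 0, "x": 0, "y": 0, "z": 0, "grip": 25},
])

```text
time_s: 41.48
tool_pos: [0.48, 0.1871, 0.3293]
tool_rot: [[-0.043, 0.999, -0.0], [0.999, 0.043, 0.0], [0.0, -0.0, -1.0]]
ft_force: [-0.1, 0.4, -1.3]
width: 0.0255
grasp_force: 18.0
```

```bash
python3 - <<'E'
from h import *
import pickle
st()
f8=pickle.load(open('w8.pkl','rb'));f=pickle.load(open('w10.pkl','rb'))
print(np.round(cross(ray(f8,288.,44.7,True),ray(f,318,120,True))[0],4))
for v in [(317,196),(318,120),(318,43)]: print(np.round(onz(f,*v,.1154,True),4))
E
```

```text
41.48 [0.48   0.1871 0.3293] [[-0.043, 0.999, -0.0], [0.999, 0.043, 0.0], [0.0, -0.0, -1.0]] F [-0.1  0.4 -1.3] w 0.0255 17.9690876416862
[0.4781 0.2564 0.1235]
[0.4803 0.1887 0.1154]
[0.4781 0.2559 0.1154]
[0.475  0.3222 0.1154]
```

Request:
servo_tool([
  {"ax": 0, "ay": 0, "az": 0, "x": 0, "y": 0, "z": -0.4, "grip": 25},
  {"ax": 0, "ay": 0, "az": 0, "x": 0, "y": 0, "z": -0.7, "grip": 25},
  {"ax": 0, "ay": 0, "az": 0, "x": 0, "y": 0, "z": -0.7, "grip": 25},
  {"ax": 0, "ay": 0, "az": 0, "x": 0, "y": 0, "z": -0.7, "grip": 25},
  {"ax": 0, "ay": 0, "az": 0, "x": 0, "y": 0, "z": 0, "grip": 25},
])

```text
time_s: 42.1
tool_pos: [0.4804, 0.1875, 0.4571]
tool_rot: [[-0.043, 0.999, 0.005], [0.999, 0.043, 0.002], [0.002, 0.005, -1.0]]
ft_force: [0.3, -0.4, -2.3]
width: 0.0257
grasp_force: 18.1
```

```bash
python3 - <<'E'
from h import *
st();plan(.6539,-.1072,.45,84.3)
E
```

```text
42.1 [0.4804 0.1875 0.4571] [[-0.043, 0.999, 0.005], [0.999, 0.043, 0.002], [0.002, 0.005, -1.0]] F [ 0.3 -0.4 -2.3] w 0.0257 18.067446369677782
shift [-6.04  3.21  0.15] az 1.63 yaw0 92.5 tilt [0.002 0.005]
```

Request:
servo_tool([
  {"ax": 0, "ay": 0, "az": 0, "x": -0.75, "y": 0.4, "z": 0, "grip": 25},
  {"ax": 0, "ay": 0, "az": 0, "x": -0.75, "y": 0.4, "z": 0, "grip": 25},
  {"ax": 0, "ay": 0, "az": 0, "x": -0.76, "y": 0.4, "z": 0, "grip": 25},
  {"ax": 0, "ay": 0, "az": 0, "x": -0.76, "y": 0.4, "z": 0, "grip": 25},
  {"ax": 0, "ay": 0, "az": 0, "x": -0.76, "y": 0.4, "z": 0, "grip": 25},
])

```text
time_s: 42.72
tool_pos: [0.5885, 0.0014, 0.453]
tool_rot: [[-0.043, 0.999, -0.002], [0.999, 0.043, -0.0], [-0.0, -0.002, -1.0]]
ft_force: [0.4, 0.9, -1.1]
width: 0.0251
grasp_force: 18.1
```

Request:
servo_tool([
  {"ax": 0, "ay": 0, "az": 0, "x": -0.76, "y": 0.4, "z": 0, "grip": 25},
  {"ax": 0, "ay": 0, "az": 0, "x": -0.75, "y": 0.4, "z": 0, "grip": 25},
  {"ax": 0, "ay": 0, "az": 0, "x": -0.75, "y": 0.41, "z": 0, "grip": 25},
  {"ax": 0, "ay": 0, "az": 0.82, "x": 0, "y": 0, "z": 0, "grip": 25},
  {"ax": 0, "ay": 0, "az": 0.81, "x": 0, "y": 0, "z": 0, "grip": 25},
])

```text
time_s: 43.35
tool_pos: [0.6535, -0.1084, 0.4523]
tool_rot: [[0.102, 0.995, -0.002], [0.995, -0.102, 0.0], [0.0, -0.002, -1.0]]
ft_force: [0.5, -0.2, -1.4]
width: 0.0255
grasp_force: 18.1
```

Request:
servo_tool([
  {"ax": 0, "ay": 0, "az": 0, "x": 0, "y": 0, "z": 0.3, "grip": 25},
  {"ax": 0, "ay": 0, "az": 0, "x": 0, "y": 0, "z": 0.3, "grip": 25},
  {"ax": 0, "ay": 0, "az": 0, "x": 0, "y": 0, "z": 0.2, "grip": 25},
  {"ax": 0, "ay": 0, "az": 0, "x": 0, "y": 0, "z": 0, "grip": 25},
  {"ax": 0, "ay": 0, "az": 0, "x": 0, "y": 0, "z": 0, "grip": 25},
])

```text
time_s: 43.98
tool_pos: [0.6534, -0.1077, 0.4147]
tool_rot: [[0.099, 0.995, 0.001], [0.995, -0.099, -0.0], [0.0, 0.001, -1.0]]
ft_force: [0.2, -0.3, -0.9]
width: 0.0253
grasp_force: 18.1
```

```bash
python3 - <<'E'
from h import *
import pickle
st();plan(.6539,-.1072,.316,84.3)
f=grab('wrist','w11.png');pickle.dump(f,open('w11.pkl','wb'))
for s in [(.6579,-.1076),(.67,.0118),(.6818,.1312)]: print(np.round(proj(f,s+(.072,),True)))
p=cv2.resize(f['img'][0:260,180:520],None,fx=2,fy=2)
g=grab('scene');q=cv2.resize(g['img'][170:290,180:420],(680,340))
cv2.imwrite('pics/c11.png',cv2.resize(np.vstack([p,q]),(463,586))[:,:,::-1])
E
```

```text
43.98 [ 0.6534 -0.1077  0.4147] [[0.099, 0.995, 0.001], [0.995, -0.099, -0.0], [0.0, 0.001, -1.0]] F [ 0.2 -0.3 -0.9] w 0.0253 18.07092620059848
shift [0.01 0.01 1.97] az 0.01 yaw0 84.3 tilt [0.    0.001]
[320. 180.]
[320.  66.]
[320. -39.]
```

View pics/c11.png

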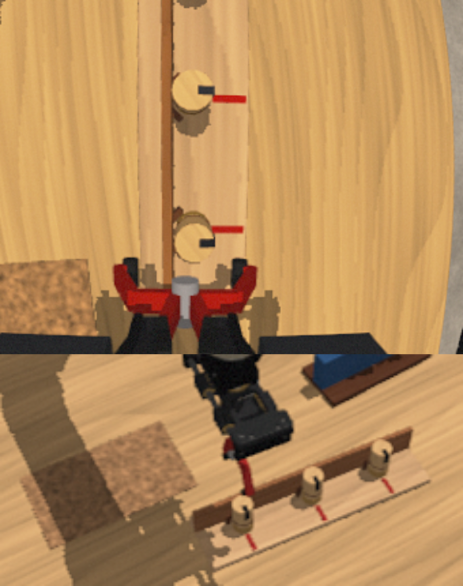

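Feet 1 and 2 sit against the fence with their notches in line with the red marks, and foot 3 is there in the scene view. The clamp is held with its jaws open, centred over foot 1, so I'll lower it.

Request:
servo_tool([
  {"ax": 0, "ay": 0, "az": 0, "x": 0, "y": 0.02, "z": 0.3, "grip": 25},
  {"ax": 0, "ay": 0, "az": 0, "x": 0, "y": 0, "z": 0.3, "grip": 25},
  {"ax": 0, "ay": 0, "az": 0, "x": 0, "y": 0, "z": 0.3, "grip": 25},
  {"ax": 0, "ay": 0, "az": 0, "x": 0, "y": 0, "z": 0.2, "grip": 25},
  {"ax": 0, "ay": 0, "az": 0, "x": 0, "y": 0, "z": 0.1, "grip": 25},
])

```text
time_s: 44.7
tool_pos: [0.6542, -0.1078, 0.3532]
tool_rot: [[0.099, 0.995, -0.001], [0.995, -0.099, 0.0], [0.0, -0.001, -1.0]]
ft_force: [-0.2, -1.2, -1.4]
width: 0.0253
grasp_force: 18.1
```

Request:
servo_tool([
  {"ax": 0, "ay": 0, "az": 0, "x": 0, "y": 0, "z": 0.2, "grip": 25},
  {"ax": 0, "ay": 0, "az": 0, "x": 0, "y": 0, "z": 0.2, "grip": 25},
  {"ax": 0, "ay": 0, "az": 0, "x": 0, "y": 0, "z": 0.2, "grip": 25},
  {"ax": 0, "ay": 0, "az": 0, "x": 0, "y": 0, "z": 0.1, "grip": 25},
  {"ax": 0, "ay": 0, "az": 0, "x": 0, "y": 0, "z": 0, "grip": 25},
])

```text
time_s: 45.32
tool_pos: [0.6543, -0.1078, 0.3188]
tool_rot: [[0.099, 0.995, -0.001], [0.995, -0.099, 0.0], [0.0, -0.001, -1.0]]
ft_force: [-0.1, 0.4, -0.9]
width: 0.0253
grasp_force: 18.1
```

```bash
python3 - <<'E'
from h import *
st();plan(.6543,-.1073,.316,84.3)
E
```

```text
45.33 [ 0.6543 -0.1078  0.3188] [[0.099, 0.995, -0.001], [0.995, -0.099, 0.0], [0.0, -0.001, -1.0]] F [-0.1  0.4 -0.9] w 0.0253 18.070657826028764
shift [ 0.01 -0.    0.06] az 0.00 yaw0 84.3 tilt [ 0.    -0.001]
```

Request:
servo_tool([
  {"ax": 0, "ay": 0, "az": 0, "x": 0, "y": 0, "z": 0.05, "grip": 25},
  {"ax": 0, "ay": 0, "az": 0, "x": 0, "y": 0, "z": 0, "grip": 35},
  {"ax": 0, "ay": 0, "az": 0, "x": 0, "y": 0, "z": 0, "grip": 40},
  {"ax": 0, "ay": 0, "az": 0, "x": 0, "y": 0, "z": 0, "grip": 45},
  {"ax": 0, "ay": 0, "az": 0, "x": 0, "y": 0, "z": 0, "grip": 50},
])

```text
time_s: 45.95
tool_pos: [0.6544, -0.1078, 0.317]
tool_rot: [[0.099, 0.995, 0.0], [0.995, -0.099, 0.0], [0.0, 0.0, -1.0]]
ft_force: [-0.4, -0.1, 0.4]
width: 0.0474
grasp_force: 0.0
```

Request:
servo_tool([
  {"ax": 0, "ay": 0, "az": 0, "x": 0, "y": 0, "z": 0, "grip": 70},
  {"ax": 0, "ay": 0, "az": 0, "x": 0, "y": 0, "z": 0, "grip": 75},
  {"ax": 0, "ay": 0, "az": 0, "x": 0, "y": 0, "z": 0, "grip": 75},
  {"ax": 0, "ay": 0, "az": 0, "x": 0, "y": 0, "z": 0, "grip": 75},
  {"ax": 0, "ay": 0, "az": 0, "x": 0, "y": 0, "z": 0, "grip": 75},
])

```text
time_s: 46.58
tool_pos: [0.6544, -0.1078, 0.3168]
tool_rot: [[0.099, 0.995, 0.0], [0.995, -0.099, 0.0], [0.0, 0.0, -1.0]]
ft_force: [0.6, 0.1, 0.1]
width: 0.0747
grasp_force: 0.0
```

Request:
servo_tool([
  {"ax": 0, "ay": 0, "az": 0, "x": 0, "y": 0, "z": -0.3, "grip": 75},
  {"ax": 0, "ay": 0, "az": 0, "x": 0, "y": 0, "z": -0.6, "grip": 75},
  {"ax": 0, "ay": 0, "az": 0, "x": 0, "y": 0, "z": -0.7, "grip": 75},
  {"ax": 0, "ay": 0, "az": 0, "x": 0, "y": 0, "z": -0.7, "grip": 87},
  {"ax": 0, "ay": 0, "az": 0, "x": 0, "y": 0, "z": 0, "grip": 87},
])

```text
time_s: 47.2
tool_pos: [0.6548, -0.1079, 0.4366]
tool_rot: [[0.099, 0.995, 0.007], [0.995, -0.099, -0.001], [0.0, 0.007, -1.0]]
ft_force: [-1.3, -0.0, 0.0]
width: 0.0849
grasp_force: 0.0
```

```bash
python3 - <<'E'
from h import *
import pickle
st();plan(.4779,.2538,.40,92.5)
f=grab('wrist','w12.png')
im=f['img'].astype(int)
m=((im.max(2)-im.min(2)<25)&(im.max(2)>110)).astype(np.uint8);m[235:]=0;m[:100]=0
n,l,s,c=cv2.connectedComponentsWithStats(m)
for i in range(1,n):
    if s[i,4]>60: print('grey',np.round(c[i],1),s[i],np.round(onz(f,*c[i],.10,True),4))
print(np.round(proj(f,(.6543,-.1078,.102),True)))
E
```

```text
47.2 [ 0.6548 -0.1079  0.4366] [[0.099, 0.995, 0.007], [0.995, -0.099, -0.001], [0.0, 0.007, -1.0]] F [-1.3 -0.   0. ] w 0.0849 0.0
shift [ 6.85 -4.24  0.7 ] az -1.64 yaw0 84.3 tilt [0.    0.007]
grey [152.8 105.3] [130 100  48  13 476] [ 0.487  -0.0019  0.1   ]
grey [590.7 168.4] [  536   100   104   135 11898] [ 1.0535 -0.1226  0.1   ]
grey [521.7 169.2] [ 501  138   39   72 1055] [ 0.9107 -0.1152  0.1   ]
grey [313.7 180.1] [308 169  13  24 196] [ 0.6547 -0.1062  0.1   ]
grey [511.7 207.8] [504 197  19  23 106] [ 0.8996 -0.1644  0.1   ]
[313. 182.]
```

Clamp 1 is seated, with its pivot at (.655,-.106). Next is clamp b.

Request:
servo_tool([
  {"ax": 0, "ay": 0, "az": 0, "x": 0.76, "y": -0.47, "z": 0, "grip": 87},
  {"ax": 0, "ay": 0, "az": 0, "x": 0.76, "y": -0.47, "z": 0, "grip": 87},
  {"ax": 0, "ay": 0, "az": 0, "x": 0.76, "y": -0.47, "z": 0, "grip": 87},
  {"ax": 0, "ay": 0, "az": 0, "x": 0.76, "y": -0.47, "z": 0, "grip": 87},
  {"ax": 0, "ay": 0, "az": 0, "x": 0.76, "y": -0.47, "z": 0, "grip": 87},
])

```text
time_s: 47.88
tool_pos: [0.5552, 0.0941, 0.4311]
tool_rot: [[0.099, 0.995, -0.001], [0.995, -0.099, -0.0], [-0.0, -0.001, -1.0]]
ft_force: [0.8, 1.6, -0.6]
width: 0.0872
grasp_force: 0.0
```

Request:
servo_tool([
  {"ax": 0, "ay": 0, "az": 0, "x": 0.76, "y": -0.47, "z": 0, "grip": 87},
  {"ax": 0, "ay": 0, "az": 0, "x": 0.76, "y": -0.47, "z": 0, "grip": 87},
  {"ax": 0, "ay": 0, "az": 0, "x": 0.76, "y": -0.47, "z": 0, "grip": 87},
  {"ax": 0, "ay": 0, "az": 0, "x": 0.77, "y": -0.48, "z": 0, "grip": 87},
  {"ax": 0, "ay": 0, "az": -0.82, "x": 0, "y": 0, "z": 0, "grip": 87},
])

```text
time_s: 48.5
tool_pos: [0.4749, 0.2577, 0.4313]
tool_rot: [[0.02, 1.0, -0.002], [1.0, -0.02, 0.001], [0.001, -0.002, -1.0]]
ft_force: [0.1, -1.5, 0.4]
width: 0.087
grasp_force: 0.0
```

Request:
servo_tool([
  {"ax": 0, "ay": 0, "az": -0.82, "x": 0, "y": 0, "z": 0, "grip": 87},
  {"ax": 0, "ay": 0, "az": 0, "x": 0, "y": 0, "z": 0.3, "grip": 87},
  {"ax": 0, "ay": 0, "az": 0, "x": 0, "y": 0, "z": 0.3, "grip": 87},
  {"ax": 0, "ay": 0, "az": 0, "x": 0, "y": 0, "z": 0, "grip": 87},
  {"ax": 0, "ay": 0, "az": 0, "x": 0, "y": 0, "z": 0, "grip": 87},
])

```text
time_s: 49.12
tool_pos: [0.4774, 0.254, 0.4017]
tool_rot: [[-0.043, 0.999, -0.0], [0.999, 0.043, -0.0], [-0.0, -0.0, -1.0]]
ft_force: [0.2, -0.2, 0.3]
width: 0.0868
grasp_force: 0.0
```

```bash
cat > pins.py <<'E'
from h import *
import sys
f=grab('wrist',sys.argv[1]);im=f['img'].astype(int)
m=((im.max(2)-im.min(2)<25)&(im.max(2)>110)).astype(np.uint8);m[235:]=0
n,l,s,c=cv2.connectedComponentsWithStats(m)
for i in range(1,n):
    if 120<s[i,4]<420 and s[i,2]<25: print('grey',np.round(c[i],1),s[i],np.round(onz(f,*c[i],float(sys.argv[2]),True),4))
E
python3 pins.py w13.png .1154; python3 -c "
from h import *
st();plan(.4778,.2542,.3285,92.5)"
```

```text
grey [328.2   9.6] [319   0  20  21 176] [0.4805 0.419  0.1154]
grey [204.4 116.1] [197 104  18  23 176] [0.3754 0.3234 0.1154]
grey [317.1 119.2] [310 105  16  29 322] [0.4753 0.3221 0.1154]
grey [316.3 189.6] [310 176  15  30 326] [0.4774 0.2597 0.1154]
49.17 [0.4775 0.254  0.402 ] [[-0.043, 0.999, 0.0], [0.999, 0.043, 0.0], [0.0, 0.0, -1.0]] F [ 0.1 -0.3  0.2] w 0.087 0.0
shift [0.   0.01 1.47] az -0.00 yaw0 92.5 tilt [0. 0.]
```

```bash
python3 - <<'E'
from h import *
import pickle
def pins(f):
    im=f['img'].astype(int);m=((im.max(2)-im.min(2)<25)&(im.max(2)>110)).astype(np.uint8);m[235:]=0
    n,l,s,c=cv2.connectedComponentsWithStats(m)
    return [c[i] for i in range(1,n) if 120<s[i,4]<420 and s[i,2]<25 and abs(c[i][0]-318)<6]
f=pickle.load(open('w10.pkl','rb'));a=pins(f);print(np.round(a,1))
g=grab('wrist');b=pins(g);print(np.round(b,1))
for u in a:
  for v in b:
    p,e=cross(ray(f,*u,True),ray(g,*v,True))
    if .09<p[2]<.14: print(np.round(p,4),np.round(e,4))
E
```

```text
[[318.2  42.9]
 [317.5 117.2]
 [316.6 194.9]]
[[316.8 119.2]
 [316.2 189.7]]
[0.4752 0.3222 0.1158] [0. 0.]
[0.4776 0.258  0.1093] [0. 0.]
```

Request:
servo_tool([
  {"ax": 0, "ay": 0, "az": 0, "x": 0.07, "y": 0.01, "z": 0.5, "grip": 87},
  {"ax": 0, "ay": 0, "az": 0, "x": 0, "y": 0, "z": 0.5, "grip": 87},
  {"ax": 0, "ay": 0, "az": 0, "x": 0, "y": 0, "z": 0.47, "grip": 87},
  {"ax": 0, "ay": 0, "az": 0, "x": 0, "y": 0, "z": 0, "grip": 87},
  {"ax": 0, "ay": 0, "az": 0, "x": 0, "y": 0, "z": 0, "grip": 25},
])

```text
time_s: 49.85
tool_pos: [0.478, 0.2578, 0.3295]
tool_rot: [[-0.044, 0.999, 0.001], [0.999, 0.044, 0.001], [0.001, 0.001, -1.0]]
ft_force: [-0.6, -0.0, 0.3]
width: 0.0827
grasp_force: 0.0
```

Request:
servo_tool([
  {"ax": 0, "ay": 0, "az": 0, "x": 0, "y": 0, "z": 0, "grip": 25},
  {"ax": 0, "ay": 0, "az": 0, "x": 0, "y": 0, "z": 0, "grip": 25},
  {"ax": 0, "ay": 0, "az": 0, "x": 0, "y": 0, "z": 0, "grip": 25},
  {"ax": 0, "ay": 0, "az": 0, "x": 0, "y": 0, "z": 0, "grip": 25},
  {"ax": 0, "ay": 0, "az": 0, "x": 0, "y": 0, "z": 0, "grip": 25},
])

```text
time_s: 50.48
tool_pos: [0.4776, 0.2575, 0.3281]
tool_rot: [[-0.044, 0.999, -0.0], [0.999, 0.044, -0.0], [-0.0, -0.0, -1.0]]
ft_force: [-0.2, -0.5, -1.1]
width: 0.0353
grasp_force: 12.1
```

Request:
servo_tool([
  {"ax": 0, "ay": 0, "az": 0, "x": 0, "y": 0, "z": 0, "grip": 25},
  {"ax": 0, "ay": 0, "az": 0, "x": 0, "y": 0, "z": 0, "grip": 25},
  {"ax": 0, "ay": 0, "az": 0, "x": 0, "y": 0, "z": 0, "grip": 25},
  {"ax": 0, "ay": 0, "az": 0, "x": 0, "y": 0, "z": 0, "grip": 25},
  {"ax": 0, "ay": 0, "az": 0, "x": 0, "y": 0, "z": 0, "grip": 25},
])

```text
time_s: 51.1
tool_pos: [0.4777, 0.2575, 0.3283]
tool_rot: [[-0.044, 0.999, 0.0], [0.999, 0.044, 0.0], [0.0, 0.0, -1.0]]
ft_force: [-0.5, -0.1, -1.1]
width: 0.0254
grasp_force: 21.3
```

Request:
servo_tool([
  {"ax": 0, "ay": 0, "az": 0, "x": 0, "y": 0, "z": -0.4, "grip": 25},
  {"ax": 0, "ay": 0, "az": 0, "x": 0, "y": 0, "z": -0.7, "grip": 25},
  {"ax": 0, "ay": 0, "az": 0, "x": 0, "y": 0, "z": -0.7, "grip": 25},
  {"ax": 0, "ay": 0, "az": 0, "x": 0, "y": 0, "z": -0.7, "grip": 25},
  {"ax": 0, "ay": 0, "az": 0, "x": 0, "y": 0, "z": 0, "grip": 25},
])

```text
time_s: 51.72
tool_pos: [0.478, 0.2579, 0.4563]
tool_rot: [[-0.044, 0.999, 0.005], [0.999, 0.044, 0.003], [0.002, 0.005, -1.0]]
ft_force: [0.7, 0.3, -1.3]
width: 0.0253
grasp_force: 21.4
```

```bash
python3 - <<'E'
from h import *
st();plan(.6667,.012,.455,84.3)
E
```

```text
51.73 [0.478  0.2579 0.4563] [[-0.044, 0.999, 0.005], [0.999, 0.044, 0.003], [0.002, 0.005, -1.0]] F [ 0.7  0.3 -1.3] w 0.0253 21.418078606948256
shift [-5.08  3.55  0.03] az 1.64 yaw0 92.5 tilt [0.002 0.005]
```

Request:
servo_tool([
  {"ax": 0, "ay": 0, "az": 0, "x": -0.72, "y": 0.5, "z": 0, "grip": 25},
  {"ax": 0, "ay": 0, "az": 0, "x": -0.72, "y": 0.5, "z": 0, "grip": 25},
  {"ax": 0, "ay": 0, "az": 0, "x": -0.72, "y": 0.51, "z": 0, "grip": 25},
  {"ax": 0, "ay": 0, "az": 0, "x": -0.73, "y": 0.51, "z": 0, "grip": 25},
  {"ax": 0, "ay": 0, "az": 0, "x": -0.73, "y": 0.51, "z": 0, "grip": 25},
])

```text
time_s: 52.35
tool_pos: [0.6126, 0.081, 0.452]
tool_rot: [[-0.044, 0.999, -0.001], [0.999, 0.044, -0.0], [-0.0, -0.001, -1.0]]
ft_force: [0.1, -0.0, -1.7]
width: 0.0255
grasp_force: 21.4
```

Request:
servo_tool([
  {"ax": 0, "ay": 0, "az": 0, "x": -0.73, "y": 0.51, "z": 0, "grip": 25},
  {"ax": 0, "ay": 0, "az": 0, "x": -0.73, "y": 0.51, "z": 0, "grip": 25},
  {"ax": 0, "ay": 0, "az": 0.82, "x": 0, "y": 0, "z": 0, "grip": 25},
  {"ax": 0, "ay": 0, "az": 0.82, "x": 0, "y": 0, "z": 0.3, "grip": 25},
  {"ax": 0, "ay": 0, "az": 0, "x": 0, "y": 0, "z": 0.4, "grip": 25},
])

```text
time_s: 52.98
tool_pos: [0.6662, 0.0115, 0.4168]
tool_rot: [[0.1, 0.995, -0.001], [0.995, -0.1, 0.0], [-0.0, -0.001, -1.0]]
ft_force: [-0.5, 0.0, -1.3]
width: 0.0259
grasp_force: 21.4
```

```bash
cat > tops.py <<'E'
from h import *
import sys
f=grab('wrist',sys.argv[1])
for n,s in [(1,(.6579,-.1076)),(2,(.67,.0118)),(3,(.6818,.1312))]:
    u,v=proj(f,s+(.072,),True)
    if v<20 or v>230: continue
    x0,y0=int(u)-30,max(0,int(v)-30);p=f['img'][y0:int(v)+30,x0:x0+60].astype(int)
    d=((p.max(2)<55)).astype(np.uint8); k,l,S,c=cv2.connectedComponentsWithStats(d)
    print(n,'px',round(u),round(v),'dark',[(np.round(c[i]+[x0,y0],1).tolist(),int(S[i,4])) for i in range(1,k) if S[i,4]>20],'notch exp',np.round(proj(f,(s[0]+.0139,s[1]-.0014,.072),True),1))
E
python3 tops.py w14.png; python3 -c "
from h import *
st();plan(.6667,.012,.317,84.3)"
```

```text
2 px 320 179 dark [([329.5, 178.5], 40)] notch exp [332.7 179.1]
3 px 320 66 dark [] notch exp [333.4  66.3]
53.02 [0.6656 0.0115 0.4133] [[0.099, 0.995, -0.005], [0.995, -0.099, -0.0], [-0.001, -0.005, -1.0]] F [-0.9  0.7 -4.8] w 0.0254 21.407815706916153
shift [0.01 0.03 1.93] az 0.00 yaw0 84.3 tilt [-0.001 -0.005]
```

Foot 2 is right. Foot 3's notch was not found where expected, so I'll seat clamp 2 first and then check foot 3.

Request:
servo_tool([
  {"ax": 0, "ay": 0, "az": 0, "x": 0, "y": 0.02, "z": 0.3, "grip": 25},
  {"ax": 0, "ay": 0, "az": 0, "x": 0, "y": 0, "z": 0.3, "grip": 25},
  {"ax": 0, "ay": 0, "az": 0, "x": 0, "y": 0, "z": 0.3, "grip": 25},
  {"ax": 0, "ay": 0, "az": 0, "x": 0, "y": 0, "z": 0.2, "grip": 25},
  {"ax": 0, "ay": 0, "az": 0, "x": 0, "y": 0, "z": 0.1, "grip": 25},
])

```text
time_s: 53.65
tool_pos: [0.6671, 0.0115, 0.3575]
tool_rot: [[0.099, 0.995, -0.001], [0.995, -0.099, -0.0], [-0.0, -0.001, -1.0]]
ft_force: [-0.7, -0.9, -0.5]
width: 0.0256
grasp_force: 21.4
```

Request:
servo_tool([
  {"ax": 0, "ay": 0, "az": 0, "x": 0, "y": 0, "z": 0.2, "grip": 25},
  {"ax": 0, "ay": 0, "az": 0, "x": 0, "y": 0, "z": 0.2, "grip": 25},
  {"ax": 0, "ay": 0, "az": 0, "x": 0, "y": 0, "z": 0.2, "grip": 25},
  {"ax": 0, "ay": 0, "az": 0, "x": 0, "y": 0, "z": 0.1, "grip": 25},
  {"ax": 0, "ay": 0, "az": 0, "x": 0, "y": 0, "z": 0, "grip": 25},
])

```text
time_s: 54.28
tool_pos: [0.667, 0.0115, 0.3228]
tool_rot: [[0.099, 0.995, -0.001], [0.995, -0.099, 0.0], [-0.0, -0.001, -1.0]]
ft_force: [-1.2, -0.5, -0.9]
width: 0.0253
grasp_force: 21.4
```

```bash
python3 - <<'E'
from h import *
st();plan(.6667,.012,.317,84.3)
g=grab('scene','s2.png')
for s in [(.6579,-.1076),(.67,.0118),(.6818,.1312)]:
    u,v=proj(g,s+(.072,));w=proj(g,(s[0]+.016,s[1],.065));print(round(u),round(v),'rgb',g['img'][int(v),int(u)],'notch',np.round(w),g['img'][int(w[1])-2:int(w[1])+4,int(w[0])-2:int(w[0])+3].max(2).min())
a=grab('wrist','w15.png')
E
```

```text
54.27 [0.667  0.0115 0.3228] [[0.099, 0.995, -0.001], [0.995, -0.099, 0.0], [-0.0, -0.001, -1.0]] F [-1.2 -0.5 -0.9] w 0.0253 21.421140180900693
shift [ 0.01 -0.01  0.12] az 0.00 yaw0 84.3 tilt [-0.    -0.001]
304 246 rgb [99 42 33] notch [307. 251.] 87
342 231 rgb [123  98  68] notch [345. 236.] 43
377 217 rgb [221 173 118] notch [380. 222.] 12
```

Request:
servo_tool([
  {"ax": 0, "ay": 0, "az": 0, "x": 0, "y": 0, "z": 0.1, "grip": 25},
  {"ax": 0, "ay": 0, "az": 0, "x": 0, "y": 0, "z": 0, "grip": 35},
  {"ax": 0, "ay": 0, "az": 0, "x": 0, "y": 0, "z": 0, "grip": 40},
  {"ax": 0, "ay": 0, "az": 0, "x": 0, "y": 0, "z": 0, "grip": 45},
  {"ax": 0, "ay": 0, "az": 0, "x": 0, "y": 0, "z": 0, "grip": 50},
])

```text
time_s: 55.0
tool_pos: [0.6672, 0.0115, 0.3185]
tool_rot: [[0.099, 0.995, 0.0], [0.995, -0.099, 0.0], [0.0, 0.0, -1.0]]
ft_force: [0.1, 0.5, 0.6]
width: 0.0474
grasp_force: 0.0
```

Request:
servo_tool([
  {"ax": 0, "ay": 0, "az": 0, "x": 0, "y": 0, "z": 0, "grip": 70},
  {"ax": 0, "ay": 0, "az": 0, "x": 0, "y": 0, "z": 0, "grip": 75},
  {"ax": 0, "ay": 0, "az": 0, "x": 0, "y": 0, "z": 0, "grip": 75},
  {"ax": 0, "ay": 0, "az": 0, "x": 0, "y": 0, "z": 0, "grip": 75},
  {"ax": 0, "ay": 0, "az": 0, "x": 0, "y": 0, "z": 0, "grip": 75},
])

```text
time_s: 55.62
tool_pos: [0.6671, 0.0115, 0.3183]
tool_rot: [[0.099, 0.995, -0.0], [0.995, -0.099, 0.0], [0.0, -0.0, -1.0]]
ft_force: [-0.1, -0.1, -0.1]
width: 0.0751
grasp_force: 0.0
```

Request:
servo_tool([
  {"ax": 0, "ay": 0, "az": 0, "x": 0, "y": 0, "z": -0.3, "grip": 75},
  {"ax": 0, "ay": 0, "az": 0, "x": 0, "y": 0, "z": -0.6, "grip": 75},
  {"ax": 0, "ay": 0, "az": 0, "x": 0, "y": 0, "z": -0.7, "grip": 75},
  {"ax": 0, "ay": 0, "az": 0, "x": 0, "y": 0, "z": -0.7, "grip": 87},
  {"ax": 0, "ay": 0, "az": 0, "x": 0, "y": 0, "z": 0, "grip": 87},
])

```text
time_s: 56.25
tool_pos: [0.6675, 0.0115, 0.4381]
tool_rot: [[0.099, 0.995, 0.007], [0.995, -0.099, 0.001], [0.001, 0.007, -1.0]]
ft_force: [0.5, 0.2, 0.1]
width: 0.0847
grasp_force: 0.0
```

```bash
python3 pins.py w16.png .1; python3 tops.py w16b.png; python3 - <<'E'
from h import *
st();plan(.475,.3215,.40,92.5)
f=cv2.imread('pics/w16b.png');g=grab('wrist');u,v=map(int,proj(g,(.6818,.1312,.072),True));p=g['img'].astype(int)
# coarse ascii of window
for y in range(v-30,v+32,4): print(' '.join('%3d'%p[y,x].max() for x in range(u-40,u+60,4)))
E
```

```text
grey [313.2 180.9] [307 169  13  25 196] [0.6669 0.0124 0.1   ]
2 px 317 175 dark [([294.1, 167.5], 51), ([332.0, 168.7], 75), ([295.4, 193.5], 164), ([334.9, 193.7], 176)] notch exp [329.5 175.3]
3 px 317 68 dark [([326.6, 67.8], 28)] notch exp [330.1  68.6]
56.35 [0.6671 0.0115 0.4341] [[0.099, 0.995, 0.001], [0.995, -0.099, 0.0], [0.0, 0.001, -1.0]] F [-0.9 -1.3 -0.3] w 0.0861 0.0
shift [ 5.79 -4.44  0.68] az -1.64 yaw0 84.3 tilt [0.    0.001]
217 211 216 209 212 170 165 224 212 201 219 218 214 207 216 210 208 226 222 219 199 200 194 211 213
215 217 216 212 213 167 165 224 210 204 220 216 216 209 218 212 212 214 223 221 194 204 195 214 212
215 221 215 209 211 171 160 129 211 200 221 216 216 213 216 213 212 218 222 221 200 203 197 212 208
216 223 216 212 212 165 155 190 211 202 215 218 216 210 215 215 212 217 220 221 213 204 195 208 208
216 220 213 212 212 164 159 188 213 219 223 231 215 208 217 218 213 217 219 223 199 203 198 204 208
219 220 215 211 214 152 155 101 224 227 228 222 232 188 219 215 214 220 215 221 198 208 197 203 205
218 217 216 213 215 165 154 234 227 224 227 228 2
[... 250 characters left out ...]

222 220 218 213 215 158 163 171 227 228 228 223 227 226 189 187 188 187 188 192 219 212 204 199 202
223 219 217 214 212 154 164 104 222 230 226 222 226  96 224 218 216 225 203 213 208 216 205 202 197
225 220 218 212 213 159 164  61 122 100 114 111 109 118 221 220 216 223 218 210 198 214 202 203 202
226 223 219 216 213 161 165  68  64 121 123 116 121 118 223 221 216 224 217 207 189 215 211 201 206
226 218 218 216 216 169 164 115 105 119 122 120 119 118 221 221 216 226 219 208 179 214 207 200 206
225 217 218 215 213 164 163 181 124 122 125 117 116 193 219 224 217 226 219 213 190 210 208 200 210
227 211 220 215 214 166 160 185 221 113 116 116 210 212 221 223 218 226 219 214 184 198 205 199 212
```

Clamp 2 is seated and foot 3 is in place with its notch towards the mark. Next is the last clamp.

Request:
servo_tool([
  {"ax": 0, "ay": 0, "az": 0, "x": 0.64, "y": -0.49, "z": 0, "grip": 87},
  {"ax": 0, "ay": 0, "az": 0, "x": 0.64, "y": -0.49, "z": 0, "grip": 87},
  {"ax": 0, "ay": 0, "az": 0, "x": 0.64, "y": -0.49, "z": 0, "grip": 87},
  {"ax": 0, "ay": 0, "az": 0, "x": 0.64, "y": -0.49, "z": 0, "grip": 87},
  {"ax": 0, "ay": 0, "az": 0, "x": 0.64, "y": -0.49, "z": 0, "grip": 87},
])

```text
time_s: 57.02
tool_pos: [0.56, 0.1838, 0.4322]
tool_rot: [[0.099, 0.995, -0.002], [0.995, -0.099, -0.001], [-0.001, -0.002, -1.0]]
ft_force: [0.5, -0.7, -0.7]
width: 0.0871
grasp_force: 0.0
```

Request:
servo_tool([
  {"ax": 0, "ay": 0, "az": 0, "x": 0.65, "y": -0.5, "z": 0, "grip": 87},
  {"ax": 0, "ay": 0, "az": 0, "x": 0.65, "y": -0.5, "z": 0, "grip": 87},
  {"ax": 0, "ay": 0, "az": 0, "x": 0.65, "y": -0.5, "z": 0, "grip": 87},
  {"ax": 0, "ay": 0, "az": 0, "x": 0.64, "y": -0.49, "z": 0, "grip": 87},
  {"ax": 0, "ay": 0, "az": -0.82, "x": 0, "y": 0, "z": 0, "grip": 87},
])

```text
time_s: 57.65
tool_pos: [0.4722, 0.3248, 0.4323]
tool_rot: [[0.02, 1.0, -0.002], [1.0, -0.02, 0.0], [0.0, -0.002, -1.0]]
ft_force: [0.2, 0.1, -0.7]
width: 0.087
grasp_force: 0.0
```

Request:
servo_tool([
  {"ax": 0, "ay": 0, "az": -0.82, "x": 0, "y": 0, "z": 0, "grip": 87},
  {"ax": 0, "ay": 0, "az": 0, "x": 0, "y": 0, "z": 0.3, "grip": 87},
  {"ax": 0, "ay": 0, "az": 0, "x": 0, "y": 0, "z": 0.3, "grip": 87},
  {"ax": 0, "ay": 0, "az": 0, "x": 0, "y": 0, "z": 0, "grip": 87},
  {"ax": 0, "ay": 0, "az": 0, "x": 0, "y": 0, "z": 0, "grip": 87},
])

```text
time_s: 58.28
tool_pos: [0.4749, 0.3215, 0.4032]
tool_rot: [[-0.043, 0.999, -0.0], [0.999, 0.043, -0.0], [-0.0, -0.0, -1.0]]
ft_force: [0.0, -1.1, -0.0]
width: 0.087
grasp_force: 0.0
```

```bash
python3 pins.py w17.png .1140; python3 -c "
from h import *
st();plan(.475,.3215,.3285,92.5)"
```

```text
grey [240.9  14.4] [230   0  23  31 134] [0.4025 0.4827 0.114 ]
grey [327.5  72.4] [318  60  20  26 212] [0.48   0.4306 0.114 ]
grey [316.4 192.8] [310 179  15  29 312] [0.4752 0.3234 0.114 ]
58.33 [0.475  0.3216 0.4036] [[-0.043, 0.999, 0.0], [0.999, 0.043, 0.0], [0.0, 0.0, -1.0]] F [-0.5 -0.5  0.1] w 0.0872 0.0
shift [-0.  -0.   1.5] az -0.00 yaw0 92.5 tilt [0. 0.]
```

Request:
servo_tool([
  {"ax": 0, "ay": 0, "az": 0, "x": 0.02, "y": 0, "z": 0.5, "grip": 87},
  {"ax": 0, "ay": 0, "az": 0, "x": 0, "y": 0, "z": 0.5, "grip": 87},
  {"ax": 0, "ay": 0, "az": 0, "x": 0, "y": 0, "z": 0.5, "grip": 87},
  {"ax": 0, "ay": 0, "az": 0, "x": 0, "y": 0, "z": 0, "grip": 87},
  {"ax": 0, "ay": 0, "az": 0, "x": 0, "y": 0, "z": 0, "grip": 25},
])

```text
time_s: 58.95
tool_pos: [0.4752, 0.3228, 0.3296]
tool_rot: [[-0.044, 0.999, 0.001], [0.999, 0.044, 0.001], [0.001, 0.001, -1.0]]
ft_force: [0.3, -0.1, 0.5]
width: 0.0829
grasp_force: 0.0
```

Request:
servo_tool([
  {"ax": 0, "ay": 0, "az": 0, "x": 0, "y": 0, "z": 0, "grip": 25},
  {"ax": 0, "ay": 0, "az": 0, "x": 0, "y": 0, "z": 0, "grip": 25},
  {"ax": 0, "ay": 0, "az": 0, "x": 0, "y": 0, "z": 0, "grip": 25},
  {"ax": 0, "ay": 0, "az": 0, "x": 0, "y": 0, "z": 0, "grip": 25},
  {"ax": 0, "ay": 0, "az": 0, "x": 0, "y": 0, "z": 0, "grip": 25},
])

```text
time_s: 59.58
tool_pos: [0.4748, 0.3225, 0.3281]
tool_rot: [[-0.044, 0.999, -0.0], [0.999, 0.044, -0.0], [-0.0, -0.0, -1.0]]
ft_force: [-0.1, 0.5, -1.4]
width: 0.0351
grasp_force: 11.8
```

Request:
servo_tool([
  {"ax": 0, "ay": 0, "az": 0, "x": 0, "y": 0, "z": 0, "grip": 25},
  {"ax": 0, "ay": 0, "az": 0, "x": 0, "y": 0, "z": 0, "grip": 25},
  {"ax": 0, "ay": 0, "az": 0, "x": 0, "y": 0, "z": 0, "grip": 25},
  {"ax": 0, "ay": 0, "az": 0, "x": 0, "y": 0, "z": 0, "grip": 25},
  {"ax": 0, "ay": 0, "az": 0, "x": 0, "y": 0, "z": 0, "grip": 25},
])

```text
time_s: 60.2
tool_pos: [0.4749, 0.3225, 0.3283]
tool_rot: [[-0.044, 0.999, -0.0], [0.999, 0.044, 0.0], [0.0, -0.0, -1.0]]
ft_force: [0.1, 0.2, -1.6]
width: 0.0254
grasp_force: 21.1
```

Request:
servo_tool([
  {"ax": 0, "ay": 0, "az": 0, "x": 0, "y": 0, "z": -0.4, "grip": 25},
  {"ax": 0, "ay": 0, "az": 0, "x": 0, "y": 0, "z": -0.7, "grip": 25},
  {"ax": 0, "ay": 0, "az": 0, "x": 0, "y": 0, "z": -0.7, "grip": 25},
  {"ax": 0, "ay": 0, "az": 0, "x": 0, "y": 0, "z": -0.7, "grip": 25},
  {"ax": 0, "ay": 0, "az": 0, "x": 0, "y": 0, "z": 0, "grip": 25},
])

```text
time_s: 60.82
tool_pos: [0.4751, 0.3229, 0.4564]
tool_rot: [[-0.044, 0.999, 0.004], [0.999, 0.044, 0.003], [0.003, 0.004, -1.0]]
ft_force: [-0.3, 0.3, -2.3]
width: 0.0256
grasp_force: 21.2
```

```bash
python3 - <<'E'
from h import *
st();plan(.6786,.1314,.455,84.3)
E
```

```text
60.83 [0.4751 0.3229 0.4564] [[-0.044, 0.999, 0.004], [0.999, 0.044, 0.003], [0.003, 0.004, -1.0]] F [-0.3  0.3 -2.3] w 0.0256 21.172143970616162
shift [-4.01  3.9   0.03] az 1.64 yaw0 92.5 tilt [0.003 0.004]
```

Request:
servo_tool([
  {"ax": 0, "ay": 0, "az": 0, "x": -0.67, "y": 0.65, "z": 0, "grip": 25},
  {"ax": 0, "ay": 0, "az": 0, "x": -0.67, "y": 0.65, "z": 0, "grip": 25},
  {"ax": 0, "ay": 0, "az": 0, "x": -0.67, "y": 0.65, "z": 0, "grip": 25},
  {"ax": 0, "ay": 0, "az": 0, "x": -0.67, "y": 0.65, "z": 0, "grip": 25},
  {"ax": 0, "ay": 0, "az": 0, "x": -0.67, "y": 0.65, "z": 0, "grip": 25},
])

```text
time_s: 61.45
tool_pos: [0.6454, 0.1612, 0.4519]
tool_rot: [[-0.044, 0.999, -0.001], [0.999, 0.044, -0.001], [-0.0, -0.001, -1.0]]
ft_force: [0.4, 0.7, -1.6]
width: 0.0258
grasp_force: 21.2
```

Request:
servo_tool([
  {"ax": 0, "ay": 0, "az": 0, "x": -0.66, "y": 0.65, "z": 0, "grip": 25},
  {"ax": 0, "ay": 0, "az": 0.82, "x": 0, "y": 0, "z": 0, "grip": 25},
  {"ax": 0, "ay": 0, "az": 0.82, "x": 0, "y": 0, "z": 0.3, "grip": 25},
  {"ax": 0, "ay": 0, "az": 0, "x": 0, "y": 0, "z": 0.4, "grip": 25},
  {"ax": 0, "ay": 0, "az": 0, "x": 0, "y": 0, "z": 0, "grip": 25},
])

```text
time_s: 62.08
tool_pos: [0.678, 0.1307, 0.4153]
tool_rot: [[0.099, 0.995, -0.005], [0.995, -0.099, -0.001], [-0.002, -0.005, -1.0]]
ft_force: [-0.7, 0.2, -0.3]
width: 0.0257
grasp_force: 21.2
```

```bash
python3 tops.py w18.png; python3 -c "
from h import *
st();plan(.6786,.1314,.317,84.3)"
```

```text
3 px 321 179 dark [([330.5, 178.0], 50)] notch exp [333.9 178.8]
62.12 [0.6783 0.1307 0.4169] [[0.099, 0.995, -0.003], [0.995, -0.099, -0.001], [-0.001, -0.002, -1.0]] F [ 0.2 -0.3 -1.2] w 0.0254 21.176716899499297
shift [0.02 0.01 2.  ] az 0.01 yaw0 84.3 tilt [-0.001 -0.002]
```

Request:
servo_tool([
  {"ax": 0, "ay": 0, "az": 0, "x": 0.01, "y": 0.01, "z": 0.3, "grip": 25},
  {"ax": 0, "ay": 0, "az": 0, "x": 0, "y": 0, "z": 0.3, "grip": 25},
  {"ax": 0, "ay": 0, "az": 0, "x": 0, "y": 0, "z": 0.3, "grip": 25},
  {"ax": 0, "ay": 0, "az": 0, "x": 0, "y": 0, "z": 0.2, "grip": 25},
  {"ax": 0, "ay": 0, "az": 0, "x": 0, "y": 0, "z": 0.1, "grip": 25},
])

```text
time_s: 62.75
tool_pos: [0.6789, 0.1312, 0.3573]
tool_rot: [[0.099, 0.995, -0.001], [0.995, -0.099, -0.0], [-0.0, -0.001, -1.0]]
ft_force: [-0.3, 0.3, 0.5]
width: 0.0255
grasp_force: 21.2
```

Request:
servo_tool([
  {"ax": 0, "ay": 0, "az": 0, "x": 0, "y": 0, "z": 0.2, "grip": 25},
  {"ax": 0, "ay": 0, "az": 0, "x": 0, "y": 0, "z": 0.2, "grip": 25},
  {"ax": 0, "ay": 0, "az": 0, "x": 0, "y": 0, "z": 0.2, "grip": 25},
  {"ax": 0, "ay": 0, "az": 0, "x": 0, "y": 0, "z": 0.15, "grip": 25},
  {"ax": 0, "ay": 0, "az": 0, "x": 0, "y": 0, "z": 0, "grip": 25},
])

```text
time_s: 63.38
tool_pos: [0.6788, 0.1312, 0.3199]
tool_rot: [[0.099, 0.995, -0.001], [0.995, -0.099, -0.0], [-0.0, -0.001, -1.0]]
ft_force: [-0.0, 0.6, -0.8]
width: 0.0258
grasp_force: 21.2
```

Request:
servo_tool([
  {"ax": 0, "ay": 0, "az": 0, "x": 0, "y": 0, "z": 0.05, "grip": 25},
  {"ax": 0, "ay": 0, "az": 0, "x": 0, "y": 0, "z": 0, "grip": 35},
  {"ax": 0, "ay": 0, "az": 0, "x": 0, "y": 0, "z": 0, "grip": 40},
  {"ax": 0, "ay": 0, "az": 0, "x": 0, "y": 0, "z": 0, "grip": 45},
  {"ax": 0, "ay": 0, "az": 0, "x": 0, "y": 0, "z": 0, "grip": 50},
])

```text
time_s: 64.0
tool_pos: [0.6791, 0.1313, 0.3185]
tool_rot: [[0.099, 0.995, 0.0], [0.995, -0.099, 0.0], [0.0, 0.0, -1.0]]
ft_force: [-0.0, -0.2, 0.3]
width: 0.0473
grasp_force: 0.0
```

Request:
servo_tool([
  {"ax": 0, "ay": 0, "az": 0, "x": 0, "y": 0, "z": 0, "grip": 70},
  {"ax": 0, "ay": 0, "az": 0, "x": 0, "y": 0, "z": 0, "grip": 75},
  {"ax": 0, "ay": 0, "az": 0, "x": 0, "y": 0, "z": 0, "grip": 75},
  {"ax": 0, "ay": 0, "az": 0, "x": 0, "y": 0, "z": 0, "grip": 75},
  {"ax": 0, "ay": 0, "az": 0, "x": 0, "y": 0, "z": 0, "grip": 75},
])

```text
time_s: 64.62
tool_pos: [0.679, 0.1312, 0.3183]
tool_rot: [[0.099, 0.995, 0.0], [0.995, -0.099, 0.0], [0.0, 0.0, -1.0]]
ft_force: [-0.1, 0.1, -0.2]
width: 0.0749
grasp_force: 0.0
```

Request:
servo_tool([
  {"ax": 0, "ay": 0, "az": 0, "x": 0, "y": 0, "z": -0.3, "grip": 75},
  {"ax": 0, "ay": 0, "az": 0, "x": 0, "y": 0, "z": -0.6, "grip": 75},
  {"ax": 0, "ay": 0, "az": 0, "x": 0, "y": 0, "z": -0.8, "grip": 75},
  {"ax": 0, "ay": 0, "az": 0, "x": 0, "y": 0, "z": -0.8, "grip": 87},
  {"ax": 0, "ay": 0, "az": 0, "x": 0, "y": 0, "z": -0.8, "grip": 87},
])

```text
time_s: 65.25
tool_pos: [0.6787, 0.1311, 0.486]
tool_rot: [[0.099, 0.995, 0.001], [0.995, -0.099, 0.0], [0.0, 0.001, -1.0]]
ft_force: [0.3, -0.8, 0.5]
width: 0.0849
grasp_force: 0.0
```

Request:
servo_tool([
  {"ax": 0, "ay": 0, "az": 0, "x": -0.8, "y": -0.7, "z": 0, "grip": 87},
  {"ax": 0, "ay": 0, "az": 0, "x": -0.8, "y": -0.7, "z": 0, "grip": 87},
  {"ax": 0, "ay": 0, "az": 0, "x": -0.8, "y": -0.7, "z": 0, "grip": 87},
  {"ax": 0, "ay": 0, "az": 0, "x": -0.8, "y": -0.7, "z": 0, "grip": 87},
  {"ax": 0, "ay": 0, "az": 0, "x": -0.8, "y": -0.7, "z": 0, "grip": 87},
])

```text
time_s: 65.88
tool_pos: [0.4835, -0.0516, 0.4846]
tool_rot: [[0.099, 0.995, 0.002], [0.995, -0.099, 0.0], [0.0, 0.002, -1.0]]
ft_force: [0.3, -1.0, 1.3]
width: 0.0867
grasp_force: 0.0
```

```bash
python3 - <<'E'
from h import *
st();g=grab('scene');w=grab('wrist')
a=cv2.resize(g['img'][165:290,260:430],(700,515));cv2.imwrite('pics/fin.png',np.vstack([a])[:,:,::-1])
b=cv2.resize(w['img'][0:230,250:520],(352,300));a=cv2.resize(g['img'][165:290,260:430],(408,300))
t=grab('top');c=cv2.resize(t['img'][130:290,150:520],(760,290))
cv2.imwrite('pics/fin.png',np.vstack([np.hstack([a,b]),c])[:,:,::-1])
E
```

```text
65.88 [ 0.4835 -0.0516  0.4846] [[0.099, 0.995, 0.002], [0.995, -0.099, 0.0], [0.0, 0.002, -1.0]] F [ 0.3 -1.   1.3] w 0.0867 0.0
```

View pics/fin.png

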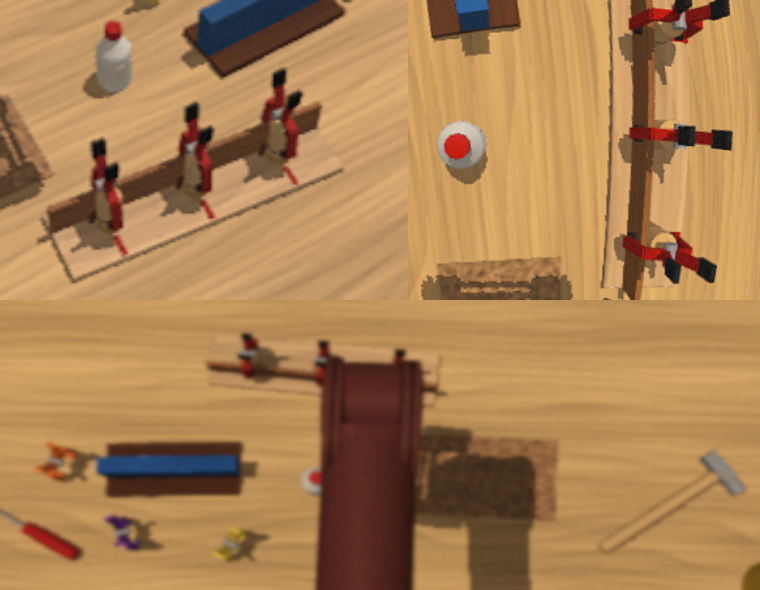

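The final view shows three feet, each with a red clamp straddling fence and foot. The rail is empty, and the bottle, hammer, screwdriver and lookalikes have not moved. Handing the job in.

```bash
python3 -c "
from cell import r
print(r.job_done())"
```

```text
the job is handed in; nothing more can be done
None
```

All three feet stand in the jig against the fence, notches towards their red marks when last seen just before clamping, each held by a red clamp; nothing else was disturbed, and the job is handed in (no verdict came back).

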